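# Reset the tripped cup warmer through its vent slot

## Robot

A 6-joint arm with a two-finger parallel gripper is mounted at the origin on the work surface. World frame = base frame: x ahead of the robot, y to its left, z up, the work surface at z = 0. Lengths are in mm, angles in rad, forces in N, time in s.
With the tool pointing down it reaches from about 400 to 925 mm from the base axis. Payload 12.5 kg.
Tool frame: the origin (TCP) lies at the very end of the fingers, on their centre line; the grasp point (between the pads) lies 19 mm behind it; x points along the fingers, z is the direction in which the jaws open and shut, and the axes are right-handed (so a half turn about x gives the same grasp; the last joint's range is limited). The gripper opens to 95 mm and grips with 3 to 60 N. Pads are 20 mm wide; open, the fingers measure 119 mm over their backs; the gripper's body (75 mm by 180 mm) begins 59 mm behind the grasp point.
Start: joints at [-1.413, 0.491, 1.559, -0, 1.092, -0.106], TCP at [162.992, -603.391, 214.661] pointing down, gripper open.
Joint ranges: [-3.1, 3.1], [-0.84, 2.19], [0.05, 2.79], [-1.13, 4.28], [0.06, 2.93], [-2.69, 2.69]. Speed limits (rad/s): [2.22, 2.22, 2.79, 3.14, 3.14, 3.14].

## Interface

Orientations are given as [roll, pitch, yaw] about the fixed x, y, z axes, in that order (R = Rz(yaw) Ry(pitch) Rx(roll)).
In Python, from station import robot, vision, workorder, finder gives the robot as it stands. The module is installed in compiled form; this text tells all that it offers.
- The arm moves only by the shell command python3 -m handwheel 'ROWS'. ROWS is JSON, a list of rows, each an object of numbers: "ax", "ay", "az": the turn, a rotation vector about the tool's x, y, z in degrees; "dx", "dy", "dz": the shift along the tool's x, y, z in m; "grip": the opening, from 0 (shut) to 1 (fully open). In form: [{"ax": .., "ay": .., "az": .., "dx": .., "dy": .., "dz": .., "grip": ..}, ...]. A call has 1 to 8 rows; each row shifts and turns the pose as measured when the row begins, along the tool's axes as they then stand; what a row does not reach is not made up. A row lasts 1/12 s, in which the tool goes at most 41.7 mm and 7.16 degrees, less where a joint would pass 70% of its speed; a pose out of reach is approached as far as the arm can. A call with a gripper value outside its range is refused whole. The fingers move at their own pace and stop on an object; the grip force is fixed at half the most. Time passes only in rows, so rows that do not move let the fingers close. It gives the time, the measured TCP pose, the force and the opening at its end, in the units of the state.
- robot.sense(): the state, without advancing time (a new reading comes with each control period).
- vision.capture(name): name is "scene" or "top" or "wrist"; returns the picture (480x640x3 uint8, blue, green, red); there is no depth.
- vision.calibration(name): a dict with "K" (3x3 intrinsics, pixels), "distortion" ([k1, k2, p1, p2, k3] as OpenCV has them; the pictures are not rectified), "extrinsics" (4x4, takes a point from world to camera coordinates). Camera axes: x right, y up, looking along -z (the intrinsics and any distortion apply to the point x, -y, -z); pixel columns grow to the right and rows downward; lengths in mm; the calibration is good to about 2 mm. A picture is of the moment at which its call begins: read the wrist's pose just before it. calibration takes no time and is no camera call; for the wrist camera it gives the pose at the moment of the call.
- workorder.job_done(): hands the job in, once; it reports no verdict.
Trained networks look in the newest picture that a camera, given by its name, has taken for a name from the list of things; names that differ only in an ending like _2 or _b are one class to them, and where a whole thing is asked for, a point or a joint stands for the part that bears it (a point fixed in the world has none). Each returns a list of dicts, best first, with "score" (0 to 1); they miss things now and then, are a little off and sometimes report something else, mostly with a low value. They report only what shows in the picture. A call takes as long as a camera call. They do not tell look-alikes from the thing itself.
- finder.search_frame(camera, name): "at" ([x, y, z] in mm, in world coordinates, good to about 4 mm: the middle of the surface that is visible of it).
- finder.silhouettes(camera, name): "mask" (480x640 bool, what is visible of it).
- finder.tip_of(camera, name): "at" ([x, y, z] in mm, in world coordinates, good to about 4 mm: a listed point, or the origin of a listed thing).
The state is a dict: "clock": time; "qpos": joint angles; "dq": joint speeds; "joint_torque": joint torques, N m; "position": TCP position; "eef_rot": TCP orientation; "ft_force": force on the tool from outside, world axes, zero at the start; "wrist_torque": the same for the moment, N m; "width": finger opening in mm.
Only numpy, scipy, OpenCV 4.12 (cv2) and the standard library are available. Lean on these libraries where they do the work, as an engineer would, in place of code of your own. Each camera call takes 0.05 s, during which the arm holds its last target.

## Task

The cup warmer's limit thermostat has tripped. Take the reset rod out of the tool block, slide its tip along the floor of the middle vent slot in the warmer's front cover, with light pressure only, until it drops into the hidden reset socket, and press the reset button in there fully home. Then put the rod back in its own hole in the block, upright and all the way down, and leave the cups, the brush and the tamper undisturbed.

Things in the scene. Friction and masses are not known exactly. Their poses are not given: they have to be found in the camera images.
- warmer: Fixed steel cup warmer, 280 (x) x 300 (y) x 115 mm high. Origin: centre of its underside, on the counter; z up; -x side towards the robot. Rear of the top: a deck with mat and 35 mm high wire rail. Front 122 mm of the top: a flat cover, face 115 mm above the counter, with 3 vent slots along the warmer's y. Inside is thin sheet and plastic: more than 30 N from the rod or gripper damages it.
- slot_mid (a point): Centre of the mouth of the middle slot, level with the cover's face; axes as the warmer's (y along the slot). The slot is 100 mm long, 12 mm wide, with upright walls and a flat rigid black floor 8 mm below the face; the outer slots (32 mm to either side in x) look alike but have plain floors. A black square-edged socket is in the middle slot's floor, within 36 mm of this point along y, place unmeasured.
- reset_button (a joint): Button, 9 mm across, in the socket (11 mm long along the slot, 14 mm across it, on the slot's centre line, upright walls, sharp edge, does not shift when pushed). Value: its travel in m, 0 as tripped (its face 10 mm below the slot's floor), 0.006 pushed fully home (face 16 mm below the floor). It needs about 5 N to move, has a hard stop at the end and stays where it is left.
- rod: Loose screwdriver-like reset rod, about 60 g, 119 mm long, first standing upright in the tool block. Origin at the centre of its blunt tip, z towards the handle. Steel shaft 6 mm in diameter up to 53 mm from the tip; steel shoulder disc 21 mm across from 53 to 58 mm; black square handle 21 x 21 mm (faces square to the rod's x and y, rounded edges) from 58 to 116 mm.
- rod_tip (a point): The rod's tip, on its axis (same point and axes as rod).
- rod_grip (a point): Middle of the rod's handle, on its axis, 87 mm from the tip; axes as the rod's.
- tool_block: Tool block: a fixed dark wooden block 70 (x) x 160 (y) x 62 mm high, to the left or to the right of the warmer, with two upright through holes 17 mm in diameter, 90 mm apart along y; the rod stands in one and the brush in the other. Origin: centre of its underside.
- rod_hole (a point): Centre of the mouth of the rod's hole, on the block's upper face (62 mm above the counter), at y = -45 mm in the block's frame. With the rod home its shoulder rests on the block and its tip is 53 mm below this point.
- brush: Cleaning brush, black with pale bristles on top, 89 mm long and 25 mm across, standing in the other hole of the tool block (y = +45 mm); it stands 44 mm above the block. Origin at its lower end. Leave it alone.
- knock_box: Fixed open round dark-steel knock box, 152 mm across and 100 mm high, with a rubber-covered bar across it, on the other side of the warmer from the tool block. Origin: centre of its underside.
- tamper: Coffee tamper, 58 mm across at the base and 88 mm high, standing near the knock box. Origin: centre of its underside. Leave it alone.
- cup_a: White cup standing upside down on the warmer's deck, 68 mm across and 60 mm high, with a side handle. Origin: centre of its rim. Leave it alone.
- cup_b: The second such cup. Leave it alone.
Things that resemble listed ones, but are neither listed nor needed, are in the scene too. What is shaped like the rod but blue is not meant.

How it is judged:
By the outcome, as a careful person would: the job done as asked, in the order asked, and still so for the second after the job is handed in, with the robot touching nothing.
It also fails if it takes over 72 s, if anything falls off the work surface, if the arm or the gripper's body presses on something with over 40 N, if the wrist force passes 120 N, or if a joint passes its speed limit or range.

## Working session

There is one attempt and no reset: what is moved stays moved. The work goes in short steps, Python scripts to look and compute and a shell command to move; the robot and the scene stay as the last step left them, time stands still between calls to the robot, and variables do not carry over. Pictures are saved under pics/ and viewed, and the job is handed in when it is done.

```bash
mkdir -p pics; ls; python3 - <<'E'
from station import robot, vision, finder
import cv2,numpy as np
s=robot.sense(); print({k:np.round(v,3).tolist() for k,v in s.items()})
for n in ["scene","top"]:
    im=vision.capture(n); cv2.imwrite(f"pics/{n}0.png",im)
    c=vision.calibration(n); print(n,np.round(c["K"],1).tolist(),c["distortion"],np.round(c["extrinsics"],3).tolist())
for n in ["rod","slot_mid","rod_hole","tool_block","warmer","brush","tamper","knock_box","cup_a"]:
    print(n,[(round(d["score"],2),np.round(d["at"],1).tolist()) for d in finder.tip_of("top",n)][:4])
E
```

```text
pics
{'clock': 0.0, 'qpos': [-1.413, 0.492, 1.559, 0.0, 1.092, -0.106], 'dq': [-0.002, 0.001, -0.0, 0.002, 0.001, 0.001], 'joint_torque': [0.003, -61.263, -25.818, 0.069, 0.048, -0.0], 'position': [162.967, -603.109, 214.049], 'eef_rot': [3.018, 1.57, 1.711], 'ft_force': [-0.072, 0.435, 0.382], 'wrist_torque': [-0.014, 0.001, -0.009], 'width': 95.067}
scene [[546.1, 0.0, 319.1], [0.0, 546.1, 238.1], [0.0, 0.0, 1.0]] [-0.10156009  0.          0.          0.          0.        ] [[-0.231, 0.973, -0.017, 137.05], [-0.713, -0.157, 0.683, 305.724], [0.662, 0.17, 0.73, -1494.564], [0.0, 0.0, 0.0, 1.0]]
top [[577.0, 0.0, 314.1], [0.0, 577.0, 239.6], [0.0, 0.0, 1.0]] [-0.00034651  0.          0.          0.          0.        ] [[-0.015, -1.0, -0.005, 1.761], [0.992, -0.016, 0.126, -541.745], [-0.126, -0.004, 0.992, -1279.046], [0.0, 0.0, 0.0, 1.0]]
rod [(0.63, [630.8, 290.7, -0.0]), (0.53, [538.6, 273.3, 8.0]), (0.49, [622.6, 218.2, 0.3]), (0.41, [439.5, 229.7, 2.5])]
slot_mid [(0.85, [581.7, -2.2, 110.4]), (0.74, [535.9, 268.3, 65.0])]
rod_hole [(0.89, [534.8, 267.6, 68.2]), (0.47, [451.0, -311.4, -3.1])]
tool_block [(0.82, [535.7, 309.9, -1.2])]
warmer [(0.93, [660.9, -24.8, 0.1])]
brush [(0.42, [540.3, 358.1, 15.1])]
tamper [(0.73, [314.4, -291.3, -1.3])]
knock_box [(0.84, [450.3, -309.3, -1.4])]
cup_a [(0.96, [710.8, -104.8, 114.7])]
```

View pics/top0.png

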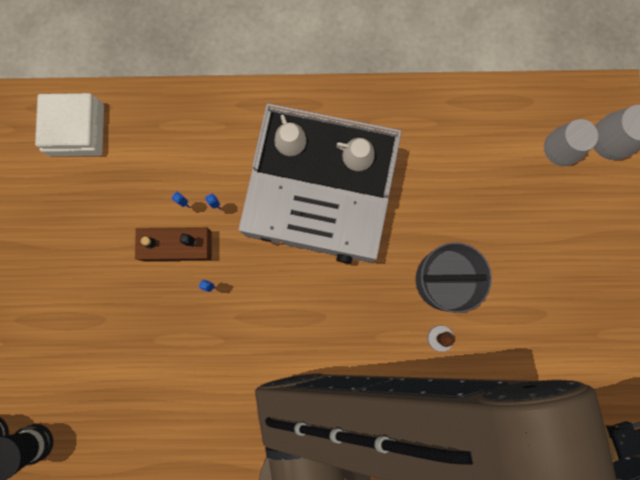

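View pics/scene0.png

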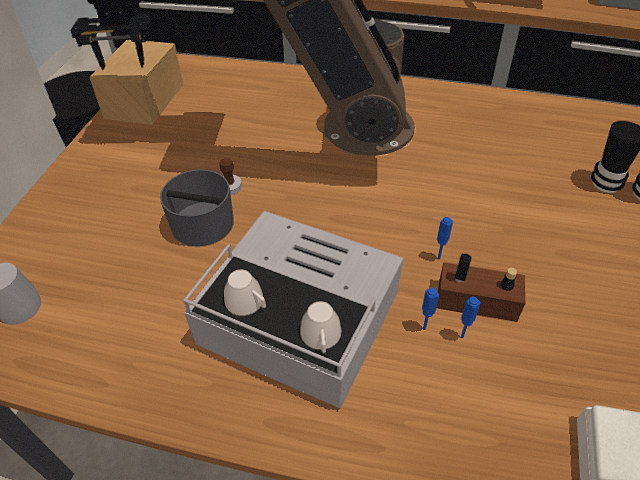

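```bash
cat > h.py <<'E'
from station import robot, vision, finder
import cv2,numpy as np
from scipy.spatial.transform import Rotation as Rn
np.set_printoptions(suppress=True,precision=2)
def ray(cal,uv):
    K=np.array(cal["K"]);E=np.array(cal["extrinsics"])
    p=cv2.undistortPoints(np.array(uv,float).reshape(-1,1,2),K,np.array(cal["distortion"])).reshape(-1,2)
    d=np.c_[p[:,0],-p[:,1],-np.ones(len(p))]
    return -E[:3,:3].T@E[:3,3], d@E[:3,:3]
def onz(cal,uv,z):
    o,d=ray(cal,uv); return o+d*((z-o[2])/d[:,2])[:,None]
def proj(cal,P):
    K=np.array(cal["K"]);E=np.array(cal["extrinsics"])
    c=np.atleast_2d(P)@E[:3,:3].T+E[:3,3]; c=c*[1,-1,-1]
    return cv2.projectPoints(c,np.zeros(3),np.zeros(3),K,np.array(cal["distortion"]))[0].reshape(-1,2)
def pose():
    s=robot.sense(); return np.array(s["position"]),Rn.from_euler("xyz",s["eef_rot"]),s
def delta(target,R=None):
    p,R0,s=pose()
    print("tool d m",np.round(R0.inv().apply(np.array(target)-p)/1000,4))
    if R is not None: print("turn deg tool",np.round((R0.inv()*R).as_rotvec(degrees=True),2))
def down(yawz): # tool x down, tool z horizontal at angle yawz(deg) 
    z=np.array([np.cos(np.radians(yawz)),np.sin(np.radians(yawz)),0]);x=np.array([0,0,-1.]);y=np.cross(z,x)
    return Rn.from_matrix(np.c_[x,y,z])
E
python3 - <<'E'
from h import *
p,R,s=pose();print(R.as_matrix())
im=cv2.imread("pics/top0.png")
a=cv2.resize(im[95:270,230:410],None,fx=4.4,fy=3.4,interpolation=cv2.INTER_CUBIC)
b=cv2.resize(im[180:300,125:235],None,fx=6,fy=5,interpolation=cv2.INTER_CUBIC)
cv2.imwrite("pics/tc_w.png",a);cv2.imwrite("pics/tc_b.png",b)
w=vision.capture("wrist");cv2.imwrite("pics/wr0.png",w)
c=vision.calibration("wrist");E=np.array(c["extrinsics"]);print(np.array(c["K"]),c["distortion"]);print("cam in tool",R.inv().apply(-E[:3,:3].T@E[:3,3]-p), R.inv().apply(-E[2,:3]),R.inv().apply(E[0,:3]))
E
```

```text
[[ 0.    0.97  0.26]
 [-0.    0.26 -0.97]
 [-1.    0.    0.  ]]
[[349.75   0.   311.8 ]
 [  0.   349.75 241.52]
 [  0.     0.     1.  ]] [-0.02  0.    0.    0.    0.  ]
cam in tool [-170.94   69.46    3.1 ] [ 0.97 -0.25 -0.  ] [ 0. -0.  1.]
```

```bash
python3 - <<'E'
import cv2
E
```

```text
(no output)
```

View pics/tc_w.png

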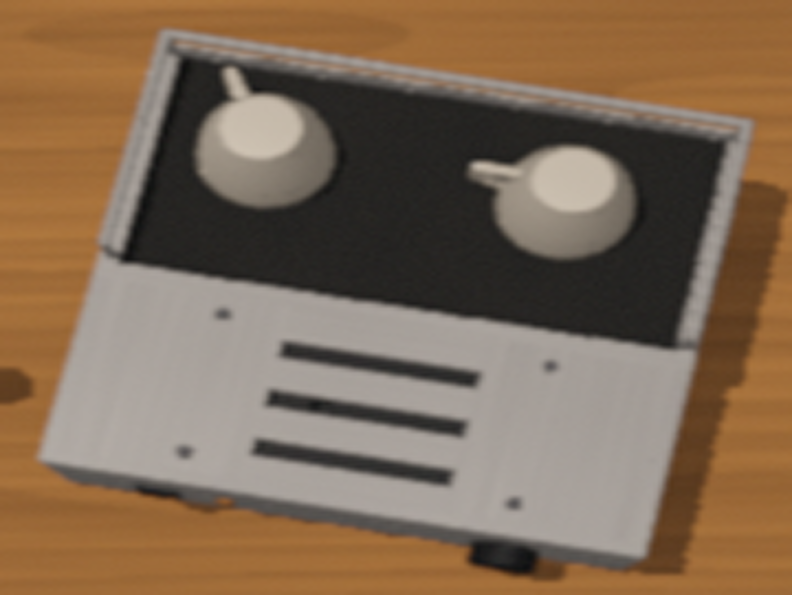

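View pics/tc_b.png

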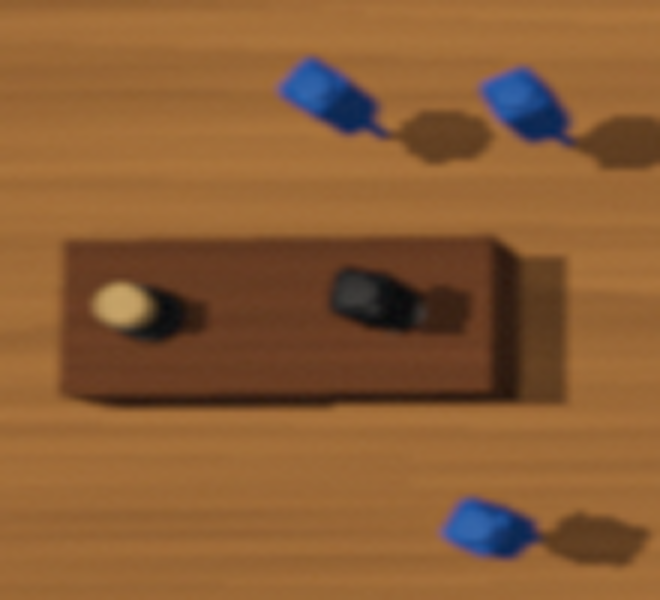

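View pics/wr0.png

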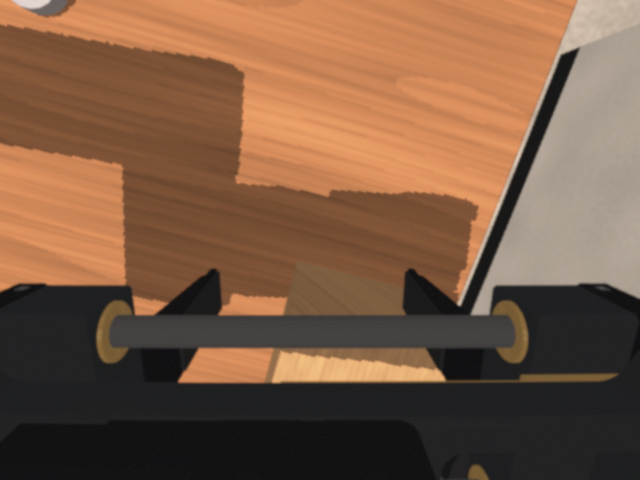

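```bash
python3 - <<'E'
from h import *
c=vision.calibration("top")
f=lambda L:[(230+x/4.4,95+y/3.4) for x,y in L]
g=lambda L:[(125+x/6,180+y/5) for x,y in L]
ends=f([(268,399),(466,429),(282,350),(479,380),(254,447),(452,478),(315,405)])
e=onz(c,ends,115);print(e)
m=(e[0]+e[1])/2;d=e[0]-e[1];print("mid",m,(e[2]+e[3])/2,(e[4]+e[5])/2,"yaw",[np.degrees(np.arctan2(-v[0],v[1])) for v in (d,e[2]-e[3],e[4]-e[5])],np.linalg.norm(d))
corn=f([(40,460),(643,558),(693,349),(103,250)]);k=onz(c,corn,115);print("cover corners",k, k.mean(0))
b=onz(c,g([(64,241),(497,238),(493,392),(62,392)]),62);print("block",b,b.mean(0))
print("rod top",onz(c,g([(358,291)]),124))
print("socket (floor 107)",onz(c,ends[6:],107))
print("blue tops",onz(c,g([(312,88),(518,93),(470,522)]),115))
print("brush top",onz(c,g([(123,305)]),106))
for t in("scene",):
  for n in ["rod_hole","slot_mid","rod","rod_grip"]:
    print(n,[(round(d["score"],2),np.round(d["at"],1).tolist()) for d in finder.tip_of("scene",n)][:4])
E
```

```text
[[591.31  42.12 115.  ]
 [570.59 -54.14 115.  ]
 [622.69  34.95 115.  ]
 [601.84 -61.11 115.  ]
 [560.76  49.24 115.  ]
 [539.54 -46.73 115.  ]
 [587.1   19.22 115.  ]]
mid [580.95  -6.01 115.  ] [612.27 -13.08 115.  ] [550.15   1.25 115.  ] yaw [np.float64(-12.145574537648214), np.float64(-12.245838365682042), np.float64(-12.464899864699838)] 98.46217118031872
cover corners [[ 554.13  153.45  115.  ]
 [ 487.67 -137.96  115.  ]
 [ 620.09 -166.2   115.  ]
 [ 689.04  122.54  115.  ]] [587.73  -7.04 115.  ]
block [[570.23 392.1   62.  ]
 [569.03 230.52  62.  ]
 [499.91 231.44  62.  ]
 [502.39 391.21  62.  ]] [535.39 311.32  62.  ]
rod top [[537.7 267.8 124. ]]
socket (floor 107) [[588.48  19.42 107.  ]]
blue tops [[627.51 287.6  115.  ]
 [624.12 213.44 115.  ]
 [439.65 229.01 115.  ]]
brush top [[535.34 356.3  106.  ]]
rod_hole [(0.58, [534.3, 268.3, 58.9])]
slot_mid [(0.61, [582.6, -3.5, 113.9]), (0.17, [754.1, 43.6, 117.0])]
rod [(0.79, [633.4, 284.7, -1.7]), (0.65, [627.5, 216.8, -1.7]), (0.59, [437.1, 229.6, 1.0])]
rod_grip [(0.9, [623.7, 216.5, 88.2]), (0.88, [440.9, 229.2, 87.3]), (0.76, [632.1, 288.0, 86.7]), (0.64, [540.7, 267.8, 101.7])]
```

```bash
python3 -m handwheel '[{"dx":-0.03,"dz":-0.02},{"dx":-0.02,"dy":0.03,"dz":-0.015},{"dy":0.039,"dz":-0.013},{"dy":0.039,"dz":-0.013},{"dy":0.039,"dz":-0.013},{"dy":0.039,"dz":-0.013},{"dy":0.039,"dz":-0.013},{"dy":0.039,"dz":-0.013}]'; python3 -c "
from h import *
delta([600,-250,260]);delta([560,230,250])"
```

```text
tool d m [-0.05  0.51 -0.23]
tool d m [-0.04  0.6  -0.7 ]invalid input
```

```bash
python3 -m handwheel '[{"ax":0,"ay":0,"az":0,"dx":-0.03,"dy":0,"dz":-0.02,"grip":1},{"ax":0,"ay":0,"az":0,"dx":-0.02,"dy":0.03,"dz":-0.015,"grip":1},{"ax":0,"ay":0,"az":0,"dx":0,"dy":0.039,"dz":-0.013,"grip":1},{"ax":0,"ay":0,"az":0,"dx":0,"dy":0.039,"dz":-0.013,"grip":1},{"ax":0,"ay":0,"az":0,"dx":0,"dy":0.039,"dz":-0.013,"grip":1},{"ax":0,"ay":0,"az":0,"dx":0,"dy":0.039,"dz":-0.013,"grip":1},{"ax":0,"ay":0,"az":0,"dx":0,"dy":0.039,"dz":-0.013,"grip":1},{"ax":0,"ay":0,"az":0,"dx":0,"dy":0.039,"dz":-0.013,"grip":1}]'; python3 -c "
from h import *
delta([600,-250,260]);delta([560,230,250])"
```

```text
clock: 1.47
position: [388.5, -424.9, 266.6]
eef_rot: [0.505, 1.57, -0.814]
ft_force: [0.7, -0.2, -0.3]
width: 95.0
tool d m [ 0.01  0.25 -0.12]
tool d m [ 0.02  0.33 -0.59]
```

```bash
python3 -m handwheel '[{"ax":0,"ay":0,"az":0,"dx":0,"dy":0.031,"dz":-0.027,"grip":1},{"ax":0,"ay":0,"az":0,"dx":0,"dy":0.031,"dz":-0.027,"grip":1},{"ax":0,"ay":0,"az":0,"dx":0,"dy":0.031,"dz":-0.027,"grip":1},{"ax":0,"ay":0,"az":0,"dx":0,"dy":0.031,"dz":-0.027,"grip":1},{"ax":0,"ay":0,"az":0,"dx":0,"dy":0.031,"dz":-0.027,"grip":1},{"ax":0,"ay":0,"az":0,"dx":0,"dy":0.031,"dz":-0.027,"grip":1},{"ax":0,"ay":0,"az":0,"dx":0,"dy":0.023,"dz":-0.034,"grip":1},{"ax":0,"ay":0,"az":0,"dx":0,"dy":0.013,"dz":-0.038,"grip":1}]'; python3 -c "
from h import *
delta([536,267,250],down(90))"
```

```text
clock: 2.13
position: [550.3, -138.8, 266.3]
eef_rot: [0.702, 1.566, -0.617]
ft_force: [1.4, 1.1, -0.6]
width: 95.0
tool d m [ 0.02  0.09 -0.4 ]
turn deg tool [-165.57    0.29    0.26]
```

```bash
python3 -m handwheel '[{"ax":0,"ay":0,"az":0,"dx":0,"dy":0.009,"dz":-0.0405,"grip":1},{"ax":0,"ay":0,"az":0,"dx":0,"dy":0.009,"dz":-0.0405,"grip":1},{"ax":0,"ay":0,"az":0,"dx":0,"dy":0.009,"dz":-0.0405,"grip":1},{"ax":0,"ay":0,"az":0,"dx":0,"dy":0.009,"dz":-0.0405,"grip":1},{"ax":0,"ay":0,"az":0,"dx":0,"dy":0.009,"dz":-0.0405,"grip":1},{"ax":0,"ay":0,"az":0,"dx":0,"dy":0.009,"dz":-0.0405,"grip":1},{"ax":0,"ay":0,"az":0,"dx":0,"dy":0.009,"dz":-0.0405,"grip":1},{"ax":0,"ay":0,"az":0,"dx":0,"dy":0.009,"dz":-0.0405,"grip":1}]';  python3 -m handwheel '[{"ax":-7,"ay":0,"az":0,"dx":0,"dy":0.009,"dz":-0.0405,"grip":1},{"ax":-7,"ay":0,"az":0,"dx":0,"dy":0,"dz":-0.02,"grip":1},{"ax":-7,"ay":0,"az":0,"dx":0,"dy":0,"dz":0,"grip":1},{"ax":-7,"ay":0,"az":0,"dx":0,"dy":0,"dz":0,"grip":1},{"ax":-7,"ay":0,"az":0,"dx":0,"dy":0,"dz":0,"grip":1},{"ax":-7,"ay":0,"az":0,"dx":0,"dy":0,"dz":0,"grip":1},{"ax":-7,"ay":0,"az":0,"dx":0,"dy":0,"dz":0,"grip":1},{"ax":-7,"ay":0,"az":0,"dx":0,"dy":0,"dz":0,"grip":1}]'; python3 -c "
from h import *
delta([536,267,240],down(90))"
```

```text
clock: 2.8
position: [537.9, 194.7, 265.9]
eef_rot: [0.931, 1.564, -0.389]
ft_force: [1.0, -1.6, -1.2]
width: 95.4
clock: 3.47
position: [525.8, 266.1, 265.4]
eef_rot: [0.161, 1.564, -0.159]
ft_force: [0.1, 0.1, 0.8]
width: 95.1
tool d m [0.03 0.   0.01]
turn deg tool [-108.35    0.3     0.3 ]
```

```bash
python3 -m handwheel '[{"ax":-7.1,"ay":0,"az":0,"dx":0,"dy":0,"dz":0.01,"grip":1},{"ax":-7.1,"ay":0,"az":0,"dx":0,"dy":0,"dz":0,"grip":1},{"ax":-7.1,"ay":0,"az":0,"dx":0.004,"dy":0,"dz":0,"grip":1},{"ax":-7.1,"ay":0,"az":0,"dx":0.004,"dy":0,"dz":0,"grip":1},{"ax":-7.1,"ay":0,"az":0,"dx":0.004,"dy":0,"dz":0,"grip":1},{"ax":-7.1,"ay":0,"az":0,"dx":0.004,"dy":0,"dz":0,"grip":1},{"ax":-7.1,"ay":0,"az":0,"dx":0.004,"dy":0,"dz":0,"grip":1},{"ax":-7.1,"ay":0,"az":0,"dx":0.004,"dy":0,"dz":0,"grip":1}]';  python3 -m handwheel '[{"ax":-7.1,"ay":0,"az":0,"dx":0,"dy":0,"dz":0,"grip":1},{"ax":-7.1,"ay":0,"az":0,"dx":0,"dy":0,"dz":0,"grip":1},{"ax":-7.1,"ay":0,"az":0,"dx":0,"dy":0,"dz":0,"grip":1},{"ax":-7.1,"ay":0,"az":0,"dx":0,"dy":0,"dz":0,"grip":1},{"ax":-7.1,"ay":0,"az":0,"dx":0,"dy":0,"dz":0,"grip":1},{"ax":-7.1,"ay":0,"az":0,"dx":0,"dy":0,"dz":0,"grip":1},{"ax":-7.1,"ay":0,"az":0,"dx":0,"dy":0,"dz":0,"grip":1},{"ax":0,"ay":0,"az":0,"dx":0,"dy":0,"dz":0,"grip":1}]'; python3 -c "
from h import *
delta([536,267,240],down(90))
im=vision.capture('wrist');cv2.imwrite('pics/wr1.png',im)
c=vision.calibration('wrist');np.save('cal1.npy',c,allow_pickle=True)
"
```

```text
clock: 4.13
position: [536.1, 263.1, 241.8]
eef_rot: [-0.704, 1.562, -0.024]
ft_force: [-0.2, 0.5, 0.6]
width: 95.1
clock: 4.8
position: [535.7, 263.0, 240.7]
eef_rot: [-1.665, 1.564, -0.105]
ft_force: [-0.1, 0.4, 0.4]
width: 95.3
tool d m [ 0. -0.  0.]
turn deg tool [-0.6  -0.04  0.39]
```

View pics/wr1.png

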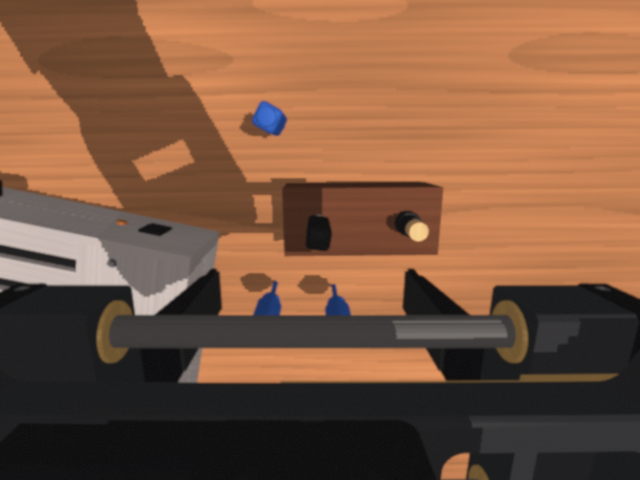

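```bash
python3 - <<'E'
from h import *
im=cv2.imread("pics/wr1.png")
cv2.imwrite("pics/wr1c.png",cv2.resize(im[170:270,270:460],None,fx=4.2,fy=4.2,interpolation=cv2.INTER_CUBIC))
E
```

```text
(no output)
```

View pics/wr1c.png

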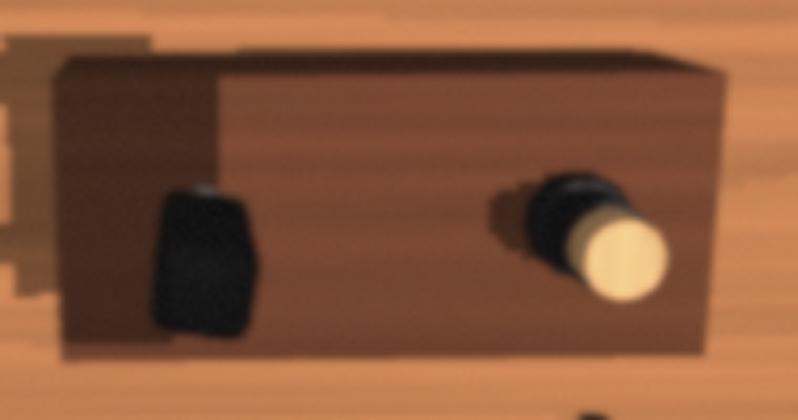

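```bash
python3 - <<'E'
from h import *
im=cv2.imread("pics/wr1.png")
c=im[205:262,295:340].astype(float)
c=np.clip(c*5-20,0,255).astype(np.uint8)
a=cv2.resize(c,None,fx=8,fy=8,interpolation=cv2.INTER_CUBIC)
im=cv2.imread("pics/top0.png")[225:250,170:205].astype(float)
b=cv2.resize(np.clip(im*3-60,0,255).astype(np.uint8),None,fx=12,fy=12,interpolation=cv2.INTER_CUBIC)
h=max(a.shape[0],b.shape[0])
pad=lambda z:cv2.copyMakeBorder(z,0,h-z.shape[0],0,5,0)
cv2.imwrite("pics/wr1d.png",np.hstack([pad(a),pad(b)]))
E
```

```text
(no output)
```

View pics/wr1d.png

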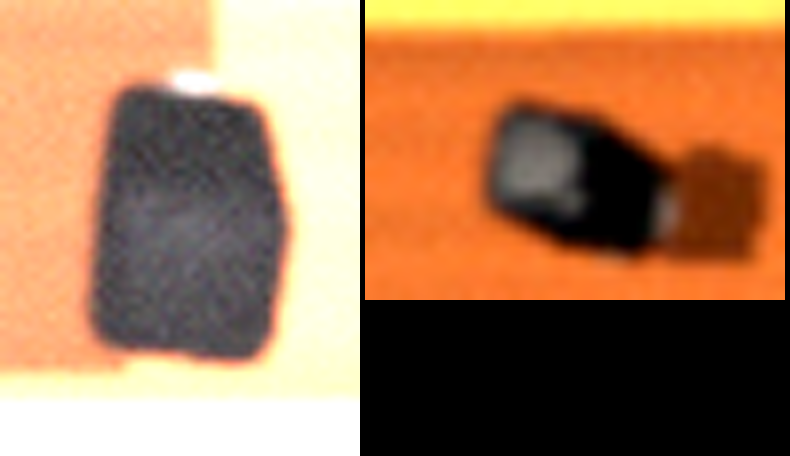

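```bash
python3 - <<'E'
from h import *
from scipy.optimize import minimize
cw=np.load("cal1.npy",allow_pickle=True).item(); ct=vision.calibration("top")
def mask(im,box,thr):
    r0,r1,c0,c1=box; m=np.zeros(im.shape[:2],np.uint8)
    sub=im[r0:r1,c0:c1].max(2); m[r0:r1,c0:c1]=(sub<thr); return m
W=cv2.imread("pics/wr1.png");T=cv2.imread("pics/top0.png")
mw=mask(W,(210,254,303,335),36); mt=mask(T,(230,249,176,200),62)
print(mw.sum(),mt.sum())
S=4
def model(cal,x,y,phi,shape):
    h=10.5;r=2.5; a=[]
    for sx in(1,-1):
        for sy in(1,-1):
            for t in np.linspace(0,90,4):
                a.append((sx*(h-r+r*np.cos(np.radians(t))),sy*(h-r+r*np.sin(np.radians(t)))))
    a=np.array(a);co,si=np.cos(phi),np.sin(phi)
    q=np.c_[a[:,0]*co-a[:,1]*si+x,a[:,0]*si+a[:,1]*co+y]
    P=np.vstack([np.c_[q,np.full(len(q),z)] for z in(67,124.5)])
    uv=proj(cal,P); hull=cv2.convexHull(uv.astype(np.float32)).reshape(-1,2)
    m=np.zeros((shape[0],shape[1]),np.uint8)
    return hull
def cost(cal,m,box,p):
    hull=model(cal,p[0],p[1],p[2],m.shape); r0,r1,c0,c1=box
    big=np.zeros(((r1-r0)*8,(c1-c0)*8),np.uint8)
    cv2.fillConvexPoly(big,np.round(((hull-[c0,r0]+0.5)*8-.5)*16).astype(np.int32),255,shift=4)
    sm=cv2.resize(big,None,fx=1/8,fy=1/8,interpolation=cv2.INTER_AREA)/255.
    return np.abs(sm-m[r0:r1,c0:c1]).sum()
bw=(200,265,290,345);bt=(222,256,166,210)
for name,fs in (("wrist",[(cw,mw,bw)]),("top",[(ct,mt,bt)])):
    res=[]
    for deg in range(-45,46,5):
        f=lambda p:sum(cost(c,m,b,p) for c,m,b in fs)
        r=minimize(f,[536,267,np.radians(deg)],method="Nelder-Mead",options=dict(initial_simplex=[[536,267,np.radians(deg)],[540,267,np.radians(deg)],[536,271,np.radians(deg)],[536,267,np.radians(deg+4)]]))
        res.append((round(r.fun,2),r.x[:2].round(1).tolist(),round(np.degrees(r.x[2]),1)))
    print(name,sorted(res)[:5])
# block edges wrist
k=lambda L:[(270+x/4.2,170+y/4.2) for x,y in L]
b=onz(cw,k([(55,75),(725,75),(703,354),(63,359)]),62);print(b,b.mean(0)); print("brush",onz(cw,k([(626,260)]),106))
E
```

```text
692 173
wrist [(np.float64(171.59), [537.7, 264.8], np.float64(-5.6)), (np.float64(171.64), [537.7, 265.1], np.float64(-5.3)), (np.float64(171.7), [537.8, 265.0], np.float64(-5.3)), (np.float64(171.78), [537.7, 265.2], np.float64(-4.9)), (np.float64(171.79), [537.6, 264.9], np.float64(-5.6))]
top [(np.float64(46.34), [536.4, 265.7], np.float64(-24.7)), (np.float64(46.36), [536.6, 266.0], np.float64(-25.1)), (np.float64(46.38), [536.3, 265.5], np.float64(64.9)), (np.float64(46.42), [536.3, 265.6], np.float64(-26.0)), (np.float64(46.44), [536.5, 265.8], np.float64(65.7))]
[[502.2  232.16  62.  ]
 [504.86 390.73  62.  ]
 [573.82 390.53  62.  ]
 [572.31 231.47  62.  ]] [538.3  311.22  62.  ]
brush [[539.   356.21 106.  ]]
```

```bash
python3 - <<'E'
from h import *
cw=np.load("cal1.npy",allow_pickle=True).item()
im=cv2.imread("pics/wr1.png")
outs=[]
for phi in(-5.5,0):
    c=np.clip(im[200:266,290:345].astype(float)*5-20,0,255).astype(np.uint8)
    a=cv2.resize(c,None,fx=7,fy=7,interpolation=cv2.INTER_NEAREST)
    p=np.radians(phi);co,si=np.cos(p),np.sin(p)
    for z in(67,124):
        q=np.array([(537.7+u*co-v*si,265+u*si+v*co,z) for u,v in((10.5,10.5),(10.5,-10.5),(-10.5,-10.5),(-10.5,10.5))])
        uv=(proj(cw,q)-[290,200]+.5)*7
        cv2.polylines(a,[uv.astype(np.int32)],True,(0,255,0) if z>100 else (255,0,0),1)
    outs.append(a)
cv2.imwrite("pics/ov.png",np.hstack(outs))
print((im[205:262,295:340].max(2))[::6,::3])
E
```

```text
[[ 72  71  72  72  71  70  72  71  71 106 126 126 127 126 125]
 [ 67  67  67  67  68  68  68  68  68 102 120 120 120 119 120]
 [ 69  67  67  67  64  26  19  21  28  35  61 103 119 119 119]
 [ 67  66  66  67  50  18  19  20  19  17  19  35 113 117 118]
 [ 69  68  69  67  36  22  25  23  22  22  21  22  91 122 122]
 [ 66  66  67  65  28  21  25  24  25  26  25  23  70 115 116]
 [ 67  66  67  63  22  20  22  22  22  22  21  24  99 118 118]
 [ 66  65  66  65  40  21  20  20  22  21  21  46 111 113 114]
 [109 108 107 107 107 107 108 108 107 107 108 108 108 108 107]
 [199 199 200 201 200 201 201 202 202 204 204 204 205 205 206]]
```

View pics/ov.png

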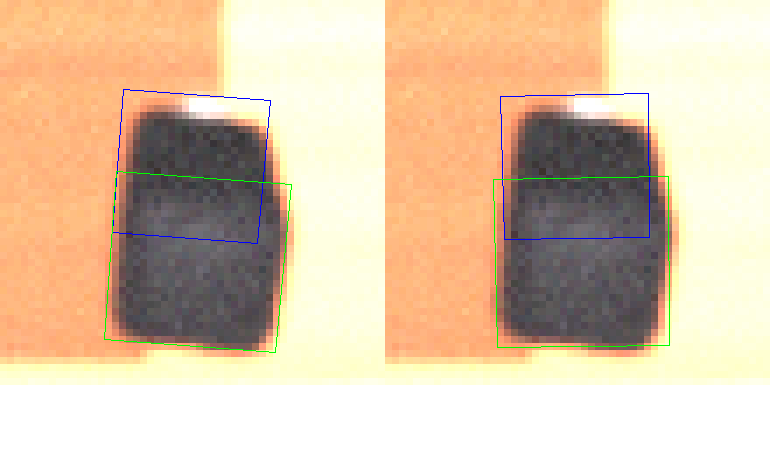

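```bash
python3 -m handwheel '[{"ax":4,"ay":0,"az":0.3,"dx":0.02,"dy":-0.001,"dz":0.002,"grip":1},{"ax":0,"ay":0,"az":0,"dx":0.035,"dy":0,"dz":0,"grip":1},{"ax":0,"ay":0,"az":0,"dx":0.035,"dy":0,"dz":0,"grip":1},{"ax":0,"ay":0,"az":0,"dx":0.035,"dy":0,"dz":0,"grip":1},{"ax":0,"ay":0,"az":0,"dx":0.02,"dy":0,"dz":0,"grip":1},{"ax":0,"ay":0,"az":0,"dx":0,"dy":0,"dz":0,"grip":1}]'; python3 -c "
from h import *
delta([537,265.5,79],down(86))
im=vision.capture('wrist');cv2.imwrite('pics/wr2.png',im)
"
```

```text
clock: 5.35
position: [539.3, 265.8, 93.5]
eef_rot: [-1.177, 1.561, 0.272]
ft_force: [-0.3, 0.3, -0.4]
width: 95.0
tool d m [ 0.01  0.   -0.  ]
turn deg tool [-2.93  0.2   0.53]
```

View pics/wr2.png

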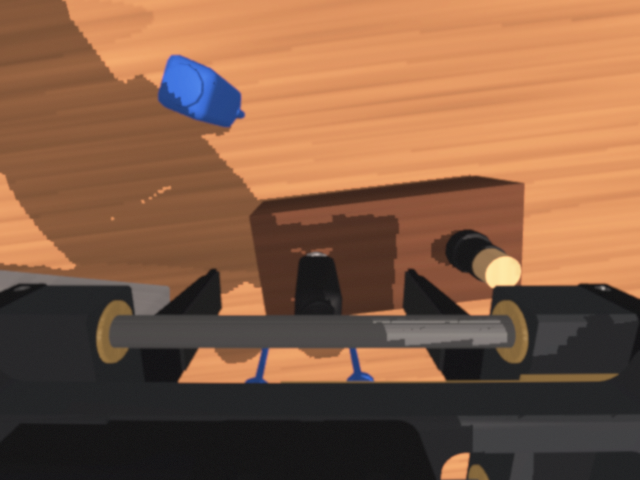

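```bash
python3 -m handwheel '[{"ax":-1,"ay":0.2,"az":0.5,"dx":0.015,"dy":0.0018,"dz":0,"grip":1},{"ax":0,"ay":0,"az":0,"dx":0,"dy":0,"dz":0,"grip":0},{"ax":0,"ay":0,"az":0,"dx":0,"dy":0,"dz":0,"grip":0},{"ax":0,"ay":0,"az":0,"dx":0,"dy":0,"dz":0,"grip":0},{"ax":0,"ay":0,"az":0,"dx":0,"dy":0,"dz":0,"grip":0},{"ax":0,"ay":0,"az":0,"dx":0,"dy":0,"dz":0,"grip":0},{"ax":0,"ay":0,"az":0,"dx":0,"dy":0,"dz":0,"grip":0},{"ax":0,"ay":0,"az":0,"dx":0,"dy":0,"dz":0,"grip":0}]'; python3 -m handwheel '[{"ax":0,"ay":0,"az":0,"dx":0,"dy":0,"dz":0,"grip":0},{"ax":0,"ay":0,"az":0,"dx":0,"dy":0,"dz":0,"grip":0},{"ax":0,"ay":0,"az":0,"dx":0,"dy":0,"dz":0,"grip":0},{"ax":0,"ay":0,"az":0,"dx":0,"dy":0,"dz":0,"grip":0}]'; python3 -c "
from h import *
print(pose()[1].as_matrix(),pose()[2])"
```

```text
clock: 6.07
position: [541.2, 267.6, 86.5]
eef_rot: [-1.105, 1.559, 0.358]
ft_force: [-0.3, -0.0, 0.1]
width: 53.9
clock: 6.4
position: [541.4, 267.7, 87.1]
eef_rot: [-1.105, 1.558, 0.357]
ft_force: [0.1, 0.2, 0.4]
width: 27.2
[[ 0.01 -0.99  0.11]
 [ 0.    0.11  0.99]
 [-1.   -0.01  0.01]] {'clock': 6.4, 'qpos': array([ 0.35,  0.61,  1.74,  0.  ,  0.78, -1.11]), 'dq': array([-0.,  0., -0.,  0.,  0.,  0.]), 'joint_torque': array([  0.  , -62.56, -19.63,   0.  ,   0.05,   0.  ]), 'position': array([541.36, 267.66,  87.08]), 'eef_rot': array([-1.11,  1.56,  0.36]), 'ft_force': array([0.11, 0.23, 0.38]), 'wrist_torque': array([ 0.07, -0.1 , -0.01]), 'width': 27.218516098933137}
```

```bash
python3 -m handwheel '[{"ax":0,"ay":0,"az":0,"dx":0.006,"dy":0.003,"dz":-0.001,"grip":0.45},{"ax":0,"ay":0,"az":0,"dx":0.006,"dy":0.003,"dz":-0.001,"grip":0.45},{"ax":0,"ay":0,"az":0,"dx":0.002,"dy":0.002,"dz":0,"grip":0.45},{"ax":0,"ay":0,"az":0,"dx":0,"dy":0,"dz":0,"grip":0.45}]'; python3 -c "
from h import *
delta([537.5,265.5,79],down(84))"
```

```text
clock: 6.73
position: [532.2, 266.3, 71.1]
eef_rot: [-1.108, 1.559, 0.354]
ft_force: [-0.1, -0.6, -0.3]
width: 42.0
tool d m [-0.01 -0.01 -0.  ]
turn deg tool [-0.21  0.3   0.6 ]
```

```bash
python3 -m handwheel '[{"ax":0,"ay":0,"az":0,"dx":-0.004,"dy":-0.003,"dz":0,"grip":0.45},{"ax":0,"ay":0,"az":0,"dx":-0.003,"dy":-0.002,"dz":0,"grip":0.45},{"ax":0,"ay":0,"az":0,"dx":0,"dy":0,"dz":0,"grip":0.45},{"ax":0,"ay":0,"az":0,"dx":0,"dy":0,"dz":0,"grip":0.45}]'; python3 -c "
from h import *
delta([537.5,265.5,79],down(84))"
```

```text
clock: 7.07
position: [537.6, 265.8, 78.7]
eef_rot: [-1.107, 1.56, 0.355]
ft_force: [-0.2, 0.5, -0.1]
width: 42.9
tool d m [-0.  0. -0.]
turn deg tool [-0.21  0.28  0.57]
```

```bash
python3 -m handwheel '[{"ax":0,"ay":0.3,"az":0.6,"dx":0,"dy":0,"dz":0,"grip":0.3},{"ax":0,"ay":0,"az":0,"dx":0,"dy":0,"dz":0,"grip":0},{"ax":0,"ay":0,"az":0,"dx":0,"dy":0,"dz":0,"grip":0},{"ax":0,"ay":0,"az":0,"dx":0,"dy":0,"dz":0,"grip":0},{"ax":0,"ay":0,"az":0,"dx":0,"dy":0,"dz":0,"grip":0},{"ax":0,"ay":0,"az":0,"dx":0,"dy":0,"dz":0,"grip":0},{"ax":0,"ay":0,"az":0,"dx":0,"dy":0,"dz":0,"grip":0},{"ax":0,"ay":0,"az":0,"dx":0,"dy":0,"dz":0,"grip":0}]'; python3 -c "
from h import *
delta([537.5,265.5,79],down(84))
im=vision.capture('wrist');cv2.imwrite('pics/wr3.png',im)"
```

```text
clock: 7.73
position: [538.0, 265.9, 79.2]
eef_rot: [2.085, 1.57, -2.736]
ft_force: [1.0, -0.3, 0.1]
width: 20.7
tool d m [ 0.  0. -0.]
turn deg tool [-0.21 -0.02 -0.03]
```

View pics/wr3.png

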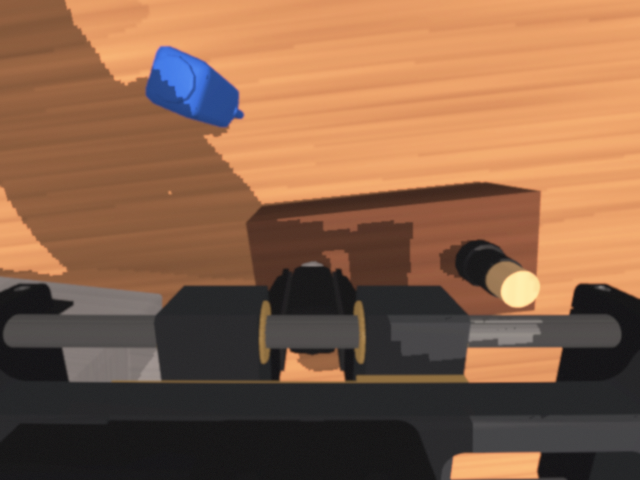

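```bash
python3 -m handwheel '[{"ax":0,"ay":0,"az":0,"dx":-0.01,"dy":0,"dz":0,"grip":0},{"ax":0,"ay":0,"az":0,"dx":-0.015,"dy":0,"dz":0,"grip":0},{"ax":0,"ay":0,"az":0,"dx":-0.02,"dy":0,"dz":0,"grip":0},{"ax":0,"ay":0,"az":0,"dx":-0.025,"dy":0,"dz":0,"grip":0},{"ax":0,"ay":0,"az":0,"dx":-0.035,"dy":0,"dz":0,"grip":0},{"ax":0,"ay":0,"az":0,"dx":-0.03,"dy":0,"dz":0,"grip":0},{"ax":0,"ay":0,"az":0,"dx":-0.01,"dy":0,"dz":0,"grip":0},{"ax":0,"ay":0,"az":0,"dx":0,"dy":0,"dz":0,"grip":0}]'; python3 -c "
from h import *
s=pose()[2];print(s['width'],s['ft_force'])
delta([581,-6,215],down(77.8))"
```

```text
clock: 8.45
position: [536.6, 265.4, 233.5]
eef_rot: [2.024, 1.566, -2.796]
ft_force: [-1.0, -0.4, -0.9]
width: 20.5
20.487846622696463 [-1.04 -0.39 -0.92]
tool d m [ 0.02 -0.07 -0.26]
turn deg tool [ 5.99 -0.14 -0.26]
```

```bash
python3 -m handwheel '[{"ax":1,"ay":0,"az":0,"dx":0,"dy":-0.01,"dz":-0.035,"grip":0},{"ax":1,"ay":0,"az":0,"dx":0,"dy":-0.010,"dz":-0.038,"grip":0},{"ax":1,"ay":0,"az":0,"dx":0,"dy":-0.01,"dz":-0.038,"grip":0},{"ax":1,"ay":0,"az":0,"dx":0,"dy":-0.010,"dz":-0.038,"grip":0},{"ax":1,"ay":0,"az":0,"dx":0,"dy":-0.01,"dz":-0.038,"grip":0},{"ax":1,"ay":0,"az":0,"dx":0,"dy":-0.010,"dz":-0.038,"grip":0},{"ax":0,"ay":0,"az":0,"dx":0,"dy":-0.01,"dz":-0.030,"grip":0},{"ax":0,"ay":0,"az":0,"dx":0,"dy":0,"dz":0,"grip":0}]';python3 -m handwheel '[{"ax":0,"ay":0,"az":0,"dx":0,"dy":0,"dz":0,"grip":0}]'; python3 -c "
from h import *
delta([581,-6,215],down(77.8))
im=vision.capture('wrist');cv2.imwrite('pics/wr4.png',im)
c=vision.calibration('wrist');np.save('cal4.npy',c,allow_pickle=True)
print(pose()[0])
im=vision.capture('top');cv2.imwrite('pics/top4.png',im[150:300,200:420].repeat(3,0).repeat(3,1))
"
```

```text
clock: 9.12
position: [563.0, -6.0, 231.3]
eef_rot: [1.86, 1.563, -3.064]
ft_force: [-0.5, -1.0, -0.6]
width: 20.9
clock: 9.2
position: [562.6, -7.4, 230.6]
eef_rot: [1.814, 1.562, -3.113]
ft_force: [0.2, -0.3, -1.3]
width: 20.8
tool d m [ 0.02 -0.02  0.01]
turn deg tool [-0.06 -0.12 -0.49]
[562.65  -7.07 230.59]
```

View pics/wr4.png

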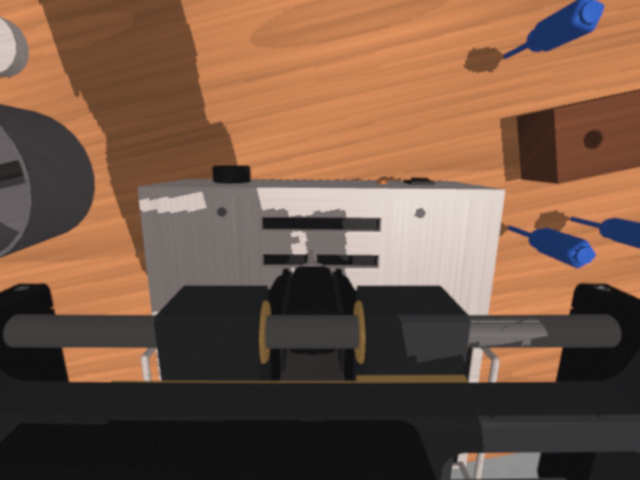

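View pics/top4.png

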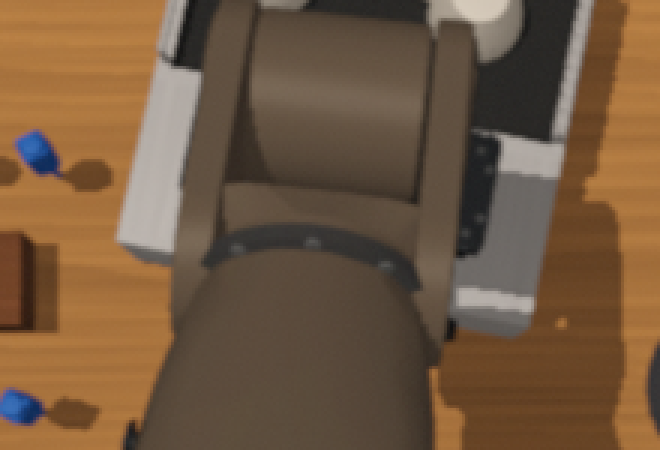

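```bash
python3 - <<'E'
from h import *
im=cv2.imread("pics/wr4.png");cw=np.load("cal4.npy",allow_pickle=True).item()
cv2.imwrite("pics/wr4c.png",cv2.resize(im[205:280,245:400],None,fx=5,fy=5,interpolation=cv2.INTER_CUBIC))
cv2.imwrite("pics/wr4h.png",cv2.resize(im[85:190,490:640],None,fx=5,fy=5,interpolation=cv2.INTER_CUBIC))
E
```

View pics/wr4c.png

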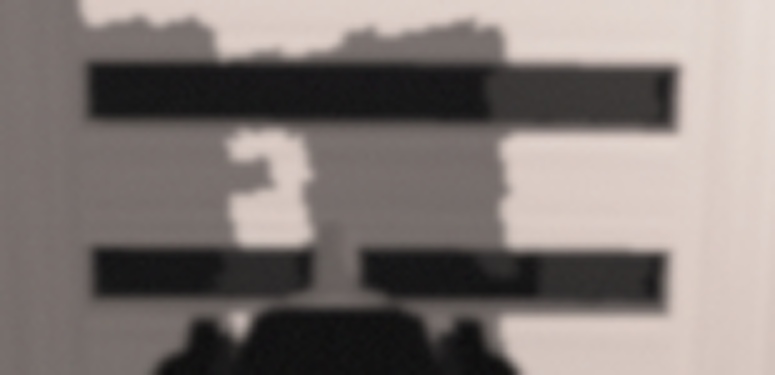

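View pics/wr4h.png

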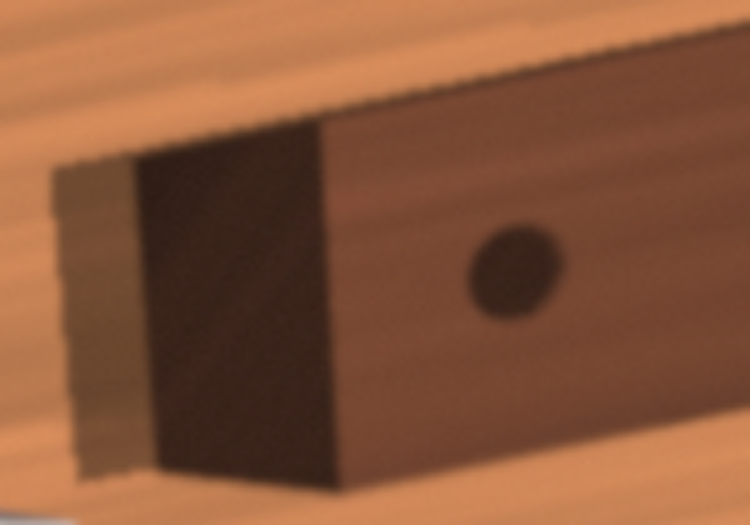

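```bash
python3 - <<'E'
from h import *
cw=np.load("cal4.npy",allow_pickle=True).item()
k=lambda L:[(245+x/5,205+y/5) for x,y in L]
a=onz(cw,k([(92,248),(667,248),(667,309),(92,300)]),115);print("mid corners",a,a.mean(0))
b=onz(cw,k([(88,64),(680,66),(680,128),(88,119)]),115);print("front",b,b.mean(0))
d=a[1]-a[0];print("yaw",np.degrees(np.arctan2(-d[0],d[1])))
print("hole",onz(cw,[(490+515/5,85+272/5)],62))
print("socket?",onz(cw,k([(475,275),(538,275)]),107))
p,R,s=pose();x=R.as_matrix()[:,0];t=p+70.2*x;print(p,"tip est",t)
uv=proj(cw,[t]);print("tip px crop",(uv-[245,205])*5, "pts", [((proj(cw,[p+k*x])-[245,205])*5).round(0).tolist() for k in(30,50,70.2)])
print("observed tip px at that depth",onz(cw,k([(337,228)]),t[2]))
E
```

```text
mid corners [[568.74 -53.6  115.  ]
 [589.45  42.32 115.  ]
 [600.22  40.5  115.  ]
 [577.76 -55.87 115.  ]] [584.04  -6.66 115.  ]
front [[537.72 -46.5  115.  ]
 [558.85  49.7  115.  ]
 [569.26  47.95 115.  ]
 [546.79 -48.78 115.  ]] [553.16   0.59 115.  ]
yaw -12.1834298937652
hole [[537.98 266.53  62.  ]]
socket? [[589.75   9.49 107.  ]
 [592.09  20.34 107.  ]]
[562.71  -6.07 230.78] tip est [562.11  -6.1  160.58]
tip px crop [[359.31 224.55]] pts [[[364.0, 314.0]], [[361.0, 266.0]], [[359.0, 225.0]]]
observed tip px at that depth [[561.94  -9.32 160.58]]
```

```bash
python3 -c "
from h import *
delta([586,0,192],down(77.8))
p=[pose()[0] for i in range(3)];print(p, pose()[1].as_euler('xyz'))
R=pose()[1].inv();print(R.apply([23.3,6,-38]))"
```

```text
tool d m [ 0.04 -0.02  0.01]
turn deg tool [ 0.06 -0.12 -0.47]
[array([562.71,  -6.07, 230.78]), array([562.71,  -6.07, 230.78]), array([562.71,  -6.07, 230.78])] [ 1.83  1.56 -3.1 ]
[ 37.8  -21.83  10.85]
```

```bash
sed -i 's/precision=2/precision=4/' h.py; python3 -m handwheel '[{"ax":0,"ay":0,"az":-0.5,"dx":0,"dy":-0.011,"dz":0.0055,"grip":0},{"ax":0,"ay":0,"az":0,"dx":0.01,"dy":-0.011,"dz":0.0055,"grip":0},{"ax":0,"ay":0,"az":0,"dx":0.014,"dy":0,"dz":0,"grip":0},{"ax":0,"ay":0,"az":0,"dx":0.014,"dy":0,"dz":0,"grip":0},{"ax":0,"ay":0,"az":0,"dx":0,"dy":0,"dz":0,"grip":0},{"ax":0,"ay":0,"az":0,"dx":0,"dy":0,"dz":0,"grip":0}]'; python3 -c "
from h import *
delta([586,0,192],down(77.8))
im=vision.capture('wrist');cv2.imwrite('pics/wr5.png',im);cv2.imwrite('pics/wr5c.png',cv2.resize(im[185:285,245:400],None,fx=5,fy=5,interpolation=cv2.INTER_CUBIC))
c=vision.calibration('wrist');np.save('cal5.npy',c,allow_pickle=True)
print(pose()[0],pose()[2]['ft_force'])
im=vision.capture('scene');cv2.imwrite('pics/sc5.png',cv2.resize(im[200:330,220:420],None,fx=4,fy=4,interpolation=cv2.INTER_CUBIC))
"
```

```text
clock: 9.8
position: [591.0, 8.9, 191.7]
eef_rot: [-1.752, 1.566, -0.384]
ft_force: [0.1, -0.2, -1.0]
width: 20.7
tool d m [-0.0003  0.0031 -0.0097]
turn deg tool [ 0.58 -0.05  0.27]
[590.8367   8.9047 191.6815] [ 0.2396 -0.4812 -0.3044]
```

View pics/wr5c.png

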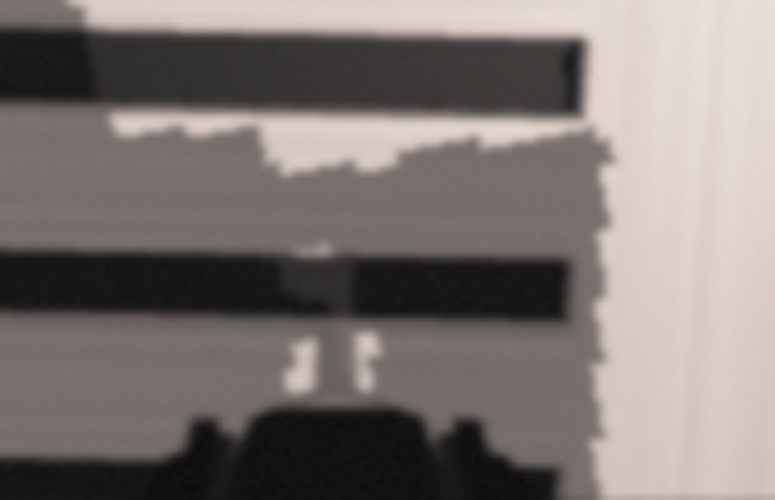

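View pics/sc5.png

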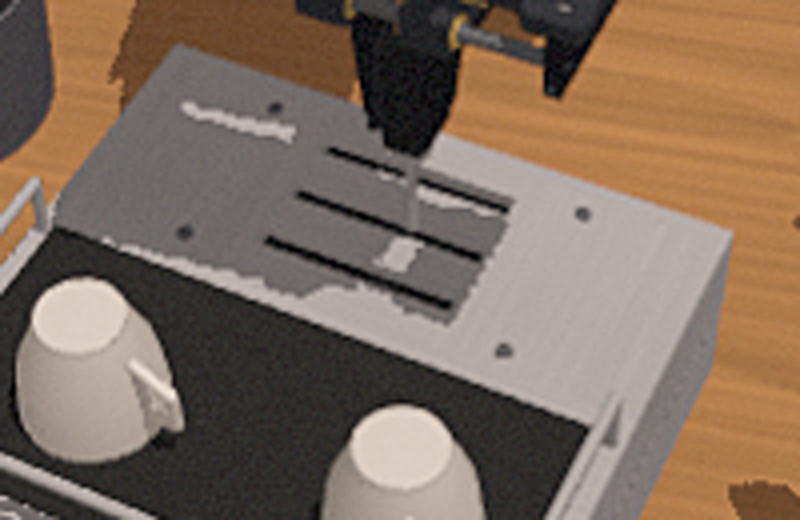

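```bash
python3 - <<'E'
from h import *
cw=np.load("cal5.npy",allow_pickle=True).item()
k=lambda L:[(245+x/5,185+y/5) for x,y in L]
a=onz(cw,k([(340,255),(340,318),(570,258),(566,320),(20,250),(20,310)]),115);print(a)
b=onz(cw,k([(340,34),(340,109)]),115);print(b)
p,R,s=pose();x=R.as_matrix()[:,0];t=p+70.2*x;print("tip",t,(proj(cw,[t])-[245,185])*5)
n=np.array([np.cos(np.radians(12.2)),-np.sin(np.radians(12.2))])
print("offset across slot of tip from near lip, far lip",n@(t-a[0])[:2],n@(t-a[1])[:2],"front lips",n@(t-b[0])[:2],n@(t-b[1])[:2])
E
```

```text
[[582.2119   8.8465 115.    ]
 [591.5374   6.9364 115.    ]
 [589.3931  41.5545 115.    ]
 [598.5233  39.4006 115.    ]
 [572.1038 -36.5989 115.    ]
 [580.8897 -38.8233 115.    ]]
[[550.8173  15.2769 115.    ]
 [561.25    13.14   115.    ]]
tip [591.1895   8.3776 121.8968] [[349.5199 326.8119]]
offset across slot of tip from near lip, far lip 8.87397378931937 -0.6445822863465245 front lips 40.91850939713949 30.269765658583538
```

```bash
python3 -m handwheel '[{"ax":0.5,"ay":0,"az":0.2,"dx":0,"dy":0.0018,"dz":-0.004,"grip":0},{"ax":0,"ay":0,"az":0,"dx":0,"dy":0.0018,"dz":-0.004,"grip":0},{"ax":0,"ay":0,"az":0,"dx":0,"dy":0,"dz":0,"grip":0},{"ax":0,"ay":0,"az":0,"dx":0,"dy":0,"dz":0,"grip":0}]'; python3 - <<'E'
from h import *
im=vision.capture('wrist');cv2.imwrite('pics/wr6.png',im);cv2.imwrite('pics/wr6c.png',cv2.resize(im[215:285,275:355],None,fx=9,fy=8,interpolation=cv2.INTER_CUBIC))
c=vision.calibration('wrist');np.save('cal6.npy',c,allow_pickle=True)
p,R,s=pose();x=R.as_matrix()[:,0];t=p+70.2*x;print("tip",t,(proj(c,[t])-[275,215])*[9,8])
delta([586,0,192],down(77.8))
im=vision.capture('scene');cv2.imwrite('pics/sc6.png',cv2.resize(im[225:285,270:370],None,fx=8,fy=8,interpolation=cv2.INTER_CUBIC))
E
```

```text
clock: 10.23
position: [585.9, 1.3, 194.5]
eef_rot: [-1.689, 1.566, -0.33]
ft_force: [-1.0, 0.9, -0.4]
width: 20.8
tip [586.2372   1.1611 124.3473] [[363.7792 279.9965]]
tool d m [ 0.0025 -0.0003 -0.0012]
turn deg tool [ 0.05 -0.03  0.28]
```

View pics/wr6c.png

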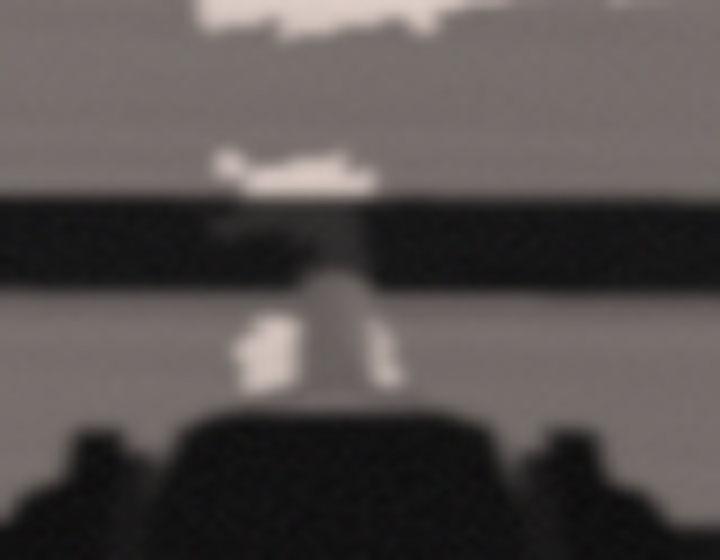

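View pics/sc6.png

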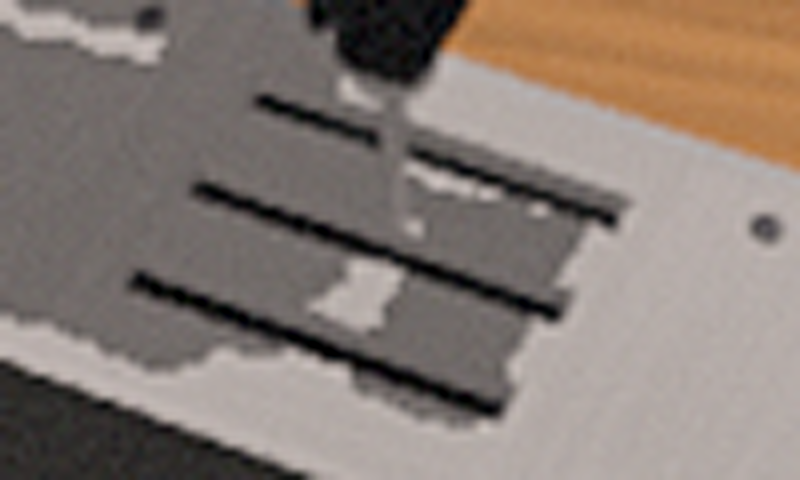

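```bash
python3 -m handwheel '[{"ax":0,"ay":0,"az":0.25,"dx":0.003,"dy":0.0005,"dz":-0.0005,"grip":0},{"ax":0,"ay":0,"az":0,"dx":0.003,"dy":0,"dz":0,"grip":0},{"ax":0,"ay":0,"az":0,"dx":0,"dy":0,"dz":0,"grip":0}]'; python3 - <<'E'
from h import *
p,R,s=pose();x=R.as_matrix()[:,0];t=p+70.2*x;print("tip",t,s['ft_force'])
delta([586,0,187],down(77.8))
E
```

```text
clock: 10.58
position: [585.4, 0.8, 188.2]
eef_rot: [-2.211, 1.57, -0.852]
ft_force: [-0.9, 0.5, -1.4]
width: 20.9
tip [585.4055   0.7194 118.0044] [-0.8767  0.5159 -1.4352]
tool d m [ 0.0012 -0.0008 -0.0006]
turn deg tool [ 0.04 -0.03  0.04]
```

```bash
python3 -m handwheel '[{"ax":0,"ay":0,"az":0,"dx":0.001,"dy":0,"dz":0,"grip":0},{"ax":0,"ay":0,"az":0,"dx":0.001,"dy":0,"dz":0,"grip":0},{"ax":0,"ay":0,"az":0,"dx":0.001,"dy":0,"dz":0,"grip":0}]';python3 -m handwheel '[{"ax":0,"ay":0,"az":0,"dx":0.001,"dy":0,"dz":0,"grip":0},{"ax":0,"ay":0,"az":0,"dx":0.001,"dy":0,"dz":0,"grip":0}]'; python3 - <<'E'
from h import *
p,R,s=pose();x=R.as_matrix()[:,0];t=p+70.2*x;print("tip",t,s['ft_force'])
delta([586,0,187],down(77.8))
im=vision.capture('wrist');cv2.imwrite('pics/wr7.png',im);cv2.imwrite('pics/wr7c.png',cv2.resize(im[215:285,275:355],None,fx=9,fy=8,interpolation=cv2.INTER_CUBIC))
E
```

```text
clock: 10.83
position: [585.4, 0.8, 184.6]
eef_rot: [-2.811, 1.57, -1.453]
ft_force: [-0.1, -0.5, -1.0]
width: 21.1
clock: 11.0
position: [585.4, 0.8, 182.3]
eef_rot: [3.136, 1.57, -1.789]
ft_force: [-0.0, 0.5, -0.9]
width: 20.5
tip [585.372    0.7813 112.1216] [-0.0437  0.5099 -0.8694]
tool d m [-0.0047 -0.0008 -0.0007]
turn deg tool [ 0.04 -0.03 -0.  ]
```

View pics/wr7c.png

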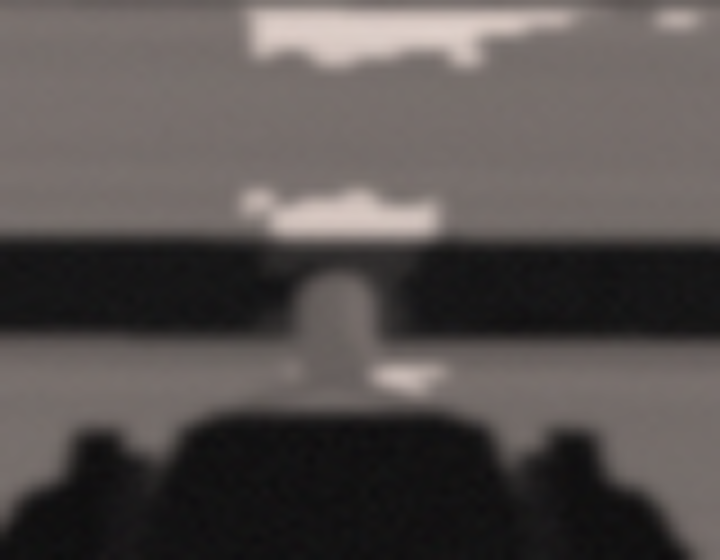

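```bash
python3 -m handwheel '[{"ax":0,"ay":0,"az":0,"dx":0.001,"dy":0,"dz":0,"grip":0},{"ax":0,"ay":0,"az":0,"dx":0.001,"dy":0,"dz":0,"grip":0}]';python3 -m handwheel '[{"ax":0,"ay":0,"az":0,"dx":0.0006,"dy":0,"dz":0,"grip":0},{"ax":0,"ay":0,"az":0,"dx":0.0006,"dy":0,"dz":0,"grip":0}]';python3 -m handwheel '[{"ax":0,"ay":0,"az":0,"dx":0.0005,"dy":0,"dz":0,"grip":0}]'
```

```text
clock: 11.22
position: [585.4, 0.8, 180.1]
eef_rot: [3.04, 1.57, -1.885]
ft_force: [0.4, -0.1, -0.2]
width: 20.7
clock: 11.38
position: [585.3, 0.9, 178.7]
eef_rot: [2.895, 1.57, -2.029]
ft_force: [0.1, 0.3, -0.5]
width: 21.0
clock: 11.47
position: [585.3, 0.8, 178.1]
eef_rot: [2.796, 1.57, -2.129]
ft_force: [0.2, 0.1, -0.7]
width: 20.9
```

Tip about 1 mm above the floor by estimate; keep nudging.

```bash
python3 -m handwheel '[{"ax":0,"ay":0,"az":0,"dx":0.0005,"dy":0,"dz":0,"grip":0}]';python3 -m handwheel '[{"ax":0,"ay":0,"az":0,"dx":0.0005,"dy":0,"dz":0,"grip":0}]';python3 -m handwheel '[{"ax":0,"ay":0,"az":0,"dx":0.0005,"dy":0,"dz":0,"grip":0}]'
```

```text
clock: 11.55
position: [585.4, 0.9, 177.6]
eef_rot: [2.964, 1.57, -1.96]
ft_force: [-0.0, 0.6, -1.7]
width: 20.8
clock: 11.63
position: [585.4, 0.8, 177.1]
eef_rot: [3.073, 1.57, -1.851]
ft_force: [-1.1, 0.4, 3.8]
width: 21.1
clock: 11.72
position: [585.5, 0.8, 177.0]
eef_rot: [-2.474, 1.57, -1.115]
ft_force: [-2.6, 0.6, 7.4]
width: 20.6
```

```bash
python3 -m handwheel '[{"ax":0,"ay":0,"az":0,"dx":0.0002,"dy":0,"dz":0.001,"grip":0},{"ax":0,"ay":0,"az":0,"dx":0.0002,"dy":0,"dz":0.001,"grip":0},{"ax":0,"ay":0,"az":0,"dx":0.0002,"dy":0,"dz":0.001,"grip":0}]';python3 -m handwheel '[{"ax":0,"ay":0,"az":0,"dx":0.0002,"dy":0,"dz":0.001,"grip":0},{"ax":0,"ay":0,"az":0,"dx":0.0002,"dy":0,"dz":0.001,"grip":0},{"ax":0,"ay":0,"az":0,"dx":0.0002,"dy":0,"dz":0.001,"grip":0}]'; python3 -c "
from h import *
delta([586,0,177],down(77.8))"
```

```text
clock: 11.97
position: [586.3, 3.3, 177.1]
eef_rot: [-2.238, 1.569, -0.879]
ft_force: [-0.9, -2.1, 2.8]
width: 20.8
clock: 12.22
position: [587.2, 5.9, 177.1]
eef_rot: [-2.251, 1.567, -0.892]
ft_force: [-1.2, -2.9, 3.9]
width: 20.9
tool d m [ 0.0001 -0.     -0.006 ]
turn deg tool [ 0.07 -0.13  0.17]
```

```bash
python3 -m handwheel '[{"ax":0,"ay":-0.1,"az":0.1,"dx":0.0002,"dy":0.0002,"dz":0.001,"grip":0},{"ax":0,"ay":0,"az":0,"dx":0.0002,"dy":0.0001,"dz":0.001,"grip":0},{"ax":0,"ay":0,"az":0,"dx":0.0002,"dy":0.0001,"dz":0.001,"grip":0}]';python3 -m handwheel '[{"ax":0,"ay":0,"az":0,"dx":0.0002,"dy":0.0001,"dz":0.001,"grip":0},{"ax":0,"ay":0,"az":0,"dx":0.0002,"dy":0,"dz":0.001,"grip":0},{"ax":0,"ay":0,"az":0,"dx":0.0002,"dy":0,"dz":0.001,"grip":0}]'; python3 -c "
from h import *
delta([586,0,177],down(77.8))"
```

```text
clock: 12.47
position: [588.0, 8.7, 177.0]
eef_rot: [-2.011, 1.568, -0.652]
ft_force: [-0.4, -2.9, 5.5]
width: 20.9
clock: 12.72
position: [588.8, 11.4, 177.0]
eef_rot: [-2.086, 1.567, -0.726]
ft_force: [-0.9, -3.4, 5.7]
width: 21.0
tool d m [-0.      0.0003 -0.0117]
turn deg tool [ 0.09 -0.12  0.21]
```

```bash
python3 -m handwheel '[{"ax":0,"ay":-0.1,"az":0.15,"dx":0.0002,"dy":0.0004,"dz":0.001,"grip":0},{"ax":0,"ay":0,"az":0,"dx":0.0002,"dy":0.0003,"dz":0.001,"grip":0}]';python3 -m handwheel '[{"ax":0,"ay":0,"az":0,"dx":0.0002,"dy":0.0003,"dz":0.001,"grip":0},{"ax":0,"ay":0,"az":0,"dx":0.0002,"dy":0.0002,"dz":0.001,"grip":0}]'; python3 -c "
from h import *
delta([585.4,0.8,177],down(77.8))"
```

```text
clock: 12.88
position: [588.9, 13.6, 176.8]
eef_rot: [-1.609, 1.569, -0.25]
ft_force: [0.1, -1.8, 3.9]
width: 20.9
clock: 13.05
position: [588.5, 16.4, 175.7]
eef_rot: [-0.538, 1.57, 0.821]
ft_force: [0.2, -0.2, -1.0]
width: 20.9
tool d m [-0.0013 -0.0002 -0.0159]
turn deg tool [0.06 0.05 0.03]
```

```bash
python3 -m handwheel '[{"ax":0,"ay":0,"az":0,"dx":0.001,"dy":0,"dz":0,"grip":0},{"ax":0,"ay":0,"az":0,"dx":0.001,"dy":0,"dz":0,"grip":0}]';python3 -m handwheel '[{"ax":0,"ay":0,"az":0,"dx":0.001,"dy":0,"dz":0,"grip":0},{"ax":0,"ay":0,"az":0,"dx":0.001,"dy":0,"dz":0,"grip":0}]'; python3 -c "
from h import *
delta([585.4,0.8,177],down(77.8))"
```

```text
clock: 13.22
position: [588.1, 17.3, 172.8]
eef_rot: [0.6, 1.569, 1.959]
ft_force: [0.1, 1.1, -0.6]
width: 20.6
clock: 13.38
position: [587.7, 17.7, 170.0]
eef_rot: [0.89, 1.568, 2.249]
ft_force: [0.1, -0.3, -0.2]
width: 20.9
tool d m [-0.007  -0.0013 -0.017 ]
turn deg tool [ 0.07  0.11 -0.14]
```

```bash
python3 -m handwheel '[{"ax":0,"ay":0.1,"az":-0.1,"dx":0.0006,"dy":-0.0006,"dz":0,"grip":0},{"ax":0,"ay":0,"az":0,"dx":0.0006,"dy":-0.0004,"dz":0,"grip":0}]';python3 -m handwheel '[{"ax":0,"ay":0,"az":0,"dx":0.0006,"dy":0,"dz":0,"grip":0}]'; python3 -m handwheel '[{"ax":0,"ay":0,"az":0,"dx":0.0005,"dy":0,"dz":0,"grip":0}]';python3 -c "
from h import *
delta([585.4,0.8,177],down(77.8))"
```

```text
clock: 13.55
position: [588.6, 17.5, 168.3]
eef_rot: [1.486, 1.57, 2.845]
ft_force: [1.1, -0.5, -0.8]
width: 21.2
clock: 13.63
position: [588.6, 17.5, 167.5]
eef_rot: [1.514, 1.569, 2.873]
ft_force: [-0.2, 0.4, -0.4]
width: 20.8
clock: 13.72
position: [588.7, 17.5, 167.0]
eef_rot: [1.489, 1.569, 2.848]
ft_force: [-1.6, -0.2, 4.6]
width: 20.9
tool d m [-0.01   -0.0003 -0.017 ]
turn deg tool [ 0.06  0.01 -0.07]
```

```bash
python3 -m handwheel '[{"ax":0,"ay":0,"az":0,"dx":0.0008,"dy":0,"dz":0,"grip":0},{"ax":0,"ay":0,"az":0,"dx":0.0008,"dy":0,"dz":0,"grip":0}]';python3 -m handwheel '[{"ax":0,"ay":0,"az":0,"dx":0.0008,"dy":0,"dz":0,"grip":0},{"ax":0,"ay":0,"az":0,"dx":0.0008,"dy":0,"dz":0,"grip":0}]'
```

```text
clock: 13.88
position: [588.7, 17.5, 166.0]
eef_rot: [1.337, 1.57, 2.696]
ft_force: [-2.2, 0.4, 4.7]
width: 20.6
clock: 14.05
position: [588.6, 17.5, 164.8]
eef_rot: [1.072, 1.57, 2.431]
ft_force: [-0.8, -0.3, 4.1]
width: 21.0
```

```bash
python3 -m handwheel '[{"ax":0,"ay":0,"az":0,"dx":0.0008,"dy":0,"dz":0,"grip":0},{"ax":0,"ay":0,"az":0,"dx":0.0008,"dy":0,"dz":0,"grip":0},{"ax":0,"ay":0,"az":0,"dx":0.0008,"dy":0,"dz":0,"grip":0}]';python3 -m handwheel '[{"ax":0,"ay":0,"az":0,"dx":0.0008,"dy":0,"dz":0,"grip":0},{"ax":0,"ay":0,"az":0,"dx":0.0008,"dy":0,"dz":0,"grip":0}]';python3 -m handwheel '[{"ax":0,"ay":0,"az":0,"dx":0.0008,"dy":0,"dz":0,"grip":0},{"ax":0,"ay":0,"az":0,"dx":0.0008,"dy":0,"dz":0,"grip":0}]'
```

```text
clock: 14.3
position: [588.6, 17.5, 162.6]
eef_rot: [0.26, 1.57, 1.619]
ft_force: [-1.4, 0.4, 3.9]
width: 21.0
clock: 14.47
position: [588.7, 17.5, 160.9]
eef_rot: [-0.162, 1.57, 1.197]
ft_force: [-2.9, 0.7, 10.8]
width: 20.7
clock: 14.63
position: [588.8, 17.5, 160.7]
eef_rot: [-1.142, 1.57, 0.217]
ft_force: [-5.8, -0.2, 17.5]
width: 20.9
```

```bash
python3 -m handwheel '[{"ax":0,"ay":0,"az":0,"dx":-0.002,"dy":0,"dz":0,"grip":0},{"ax":0,"ay":0,"az":0,"dx":-0.004,"dy":0,"dz":0,"grip":0},{"ax":0,"ay":0,"az":0,"dx":-0.005,"dy":0,"dz":0,"grip":0}]';python3 -m handwheel '[{"ax":0,"ay":0,"az":0,"dx":-0.005,"dy":0,"dz":0,"grip":0},{"ax":0,"ay":0,"az":0,"dx":-0.008,"dy":0,"dz":0,"grip":0},{"ax":0,"ay":0,"az":0,"dx":-0.012,"dy":0,"dz":0,"grip":0},{"ax":0,"ay":0,"az":0,"dx":-0.015,"dy":0,"dz":0,"grip":0},{"ax":0,"ay":0,"az":0,"dx":-0.012,"dy":0,"dz":0,"grip":0},{"ax":0,"ay":0,"az":0,"dx":0,"dy":0,"dz":0,"grip":0}]'; python3 - <<'E'
from h import *
im=vision.capture('wrist');cv2.imwrite('pics/wr8.png',im)
c=vision.calibration('wrist')
p,R,s=pose();x=R.as_matrix()[:,0];t=p+70.2*x;print("tip px pred",proj(c,[t]))
delta([538,265.9,215],down(84))
cv2.imwrite('pics/wr8c.png',cv2.resize(im[200:285,275:355],None,fx=9,fy=7,interpolation=cv2.INTER_CUBIC))
E
```

```text
clock: 14.88
position: [588.5, 17.5, 170.9]
eef_rot: [0.933, 1.57, 2.292]
ft_force: [0.4, 0.8, -1.6]
width: 20.6
clock: 15.38
position: [588.9, 17.4, 227.3]
eef_rot: [0.477, 1.571, 1.836]
ft_force: [0.5, -0.5, -0.2]
width: 20.7
tip px pred [[315.419  249.9648]]
tool d m [0.0114 0.1017 0.2323]
turn deg tool [-6.14  0.01 -0.06]
```

View pics/wr8c.png

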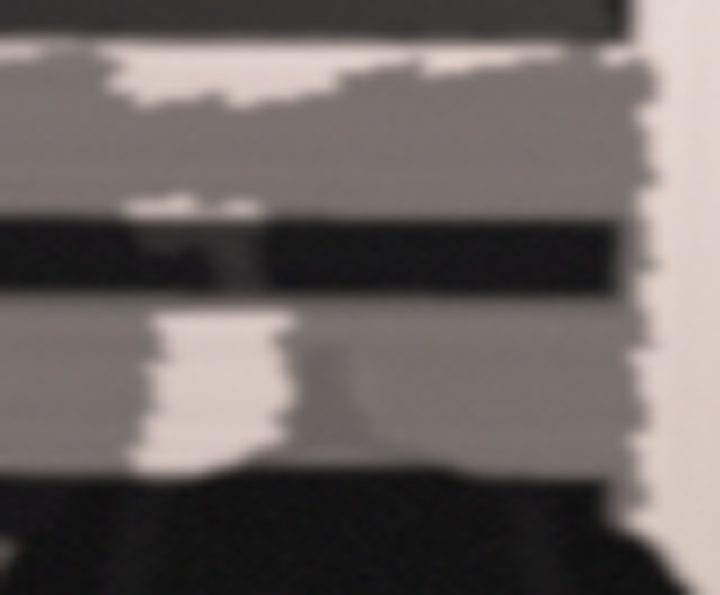

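```bash
python3 -m handwheel '[{"ax":-1,"ay":0,"az":0,"dx":0,"dy":0.013,"dz":0.03,"grip":0},{"ax":-1,"ay":0,"az":0,"dx":0,"dy":0.015,"dz":0.034,"grip":0},{"ax":-1,"ay":0,"az":0,"dx":0,"dy":0.015,"dz":0.034,"grip":0},{"ax":-1,"ay":0,"az":0,"dx":0,"dy":0.015,"dz":0.034,"grip":0},{"ax":-1,"ay":0,"az":0,"dx":0,"dy":0.015,"dz":0.034,"grip":0},{"ax":-1,"ay":0,"az":0,"dx":0,"dy":0.010,"dz":0.02,"grip":0},{"ax":0,"ay":0,"az":0,"dx":0,"dy":0.003,"dz":0.008,"grip":0},{"ax":0,"ay":0,"az":0,"dx":0,"dy":0,"dz":0,"grip":0}]';python3 -m handwheel '[{"ax":0,"ay":0,"az":0,"dx":0,"dy":0,"dz":0,"grip":0}]'; python3 -c "
from h import *
delta([538,265.9,215],down(84))"
```

```text
clock: 16.1
position: [532.9, 229.4, 221.1]
eef_rot: [1.884, 1.565, -2.935]
ft_force: [-0.6, -0.2, -0.4]
width: 20.7
clock: 16.18
position: [532.8, 229.3, 220.7]
eef_rot: [1.924, 1.564, -2.895]
ft_force: [0.1, -0.7, -1.9]
width: 20.9
tool d m [ 0.0056 -0.0013  0.0369]
turn deg tool [-0.09 -0.13 -0.34]
```

```bash
python3 -m handwheel '[{"ax":0,"ay":-0.1,"az":-0.3,"dx":0,"dy":0,"dz":0.012,"grip":0},{"ax":0,"ay":0,"az":0,"dx":0,"dy":0,"dz":0.012,"grip":0},{"ax":0,"ay":0,"az":0,"dx":0,"dy":0,"dz":0.01,"grip":0},{"ax":0,"ay":0,"az":0,"dx":0.0,"dy":0,"dz":0.002,"grip":0},{"ax":0,"ay":0,"az":0,"dx":0,"dy":0,"dz":0,"grip":0},{"ax":0,"ay":0,"az":0,"dx":0,"dy":0,"dz":0,"grip":0}]'; python3 -c "
from h import *
delta([538,265.9,150],down(84))"
```

```text
clock: 16.68
position: [539.4, 264.9, 219.8]
eef_rot: [2.684, 1.57, -2.141]
ft_force: [-0.3, 0.0, -1.8]
width: 20.8
tool d m [0.0698 0.0015 0.0009]
turn deg tool [-0.45 -0.05 -0.03]
```

```bash
python3 -m handwheel '[{"ax":-0.4,"ay":0,"az":0,"dx":0.015,"dy":0.0012,"dz":0.001,"grip":0},{"ax":0,"ay":0,"az":0,"dx":0.025,"dy":0,"dz":0,"grip":0},{"ax":0,"ay":0,"az":0,"dx":0.022,"dy":0,"dz":0,"grip":0},{"ax":0,"ay":0,"az":0,"dx":0.01,"dy":0,"dz":0,"grip":0},{"ax":0,"ay":0,"az":0,"dx":0,"dy":0,"dz":0,"grip":0},{"ax":0,"ay":0,"az":0,"dx":0,"dy":0,"dz":0,"grip":0}]'; python3 -c "
from h import *
delta([538,265.9,79.2],down(84))
im=vision.capture('wrist');cv2.imwrite('pics/wr9.png',im)
cv2.imwrite('pics/wr9c.png',cv2.resize(im[190:290,250:400],None,fx=5,fy=5,interpolation=cv2.INTER_CUBIC))
"
```

```text
clock: 17.18
position: [539.7, 264.6, 147.0]
eef_rot: [-1.531, 1.568, -0.067]
ft_force: [0.9, 0.8, -0.5]
width: 21.0
tool d m [0.0678 0.002  0.0011]
turn deg tool [-0.12  0.01  0.14]
```

View pics/wr9c.png

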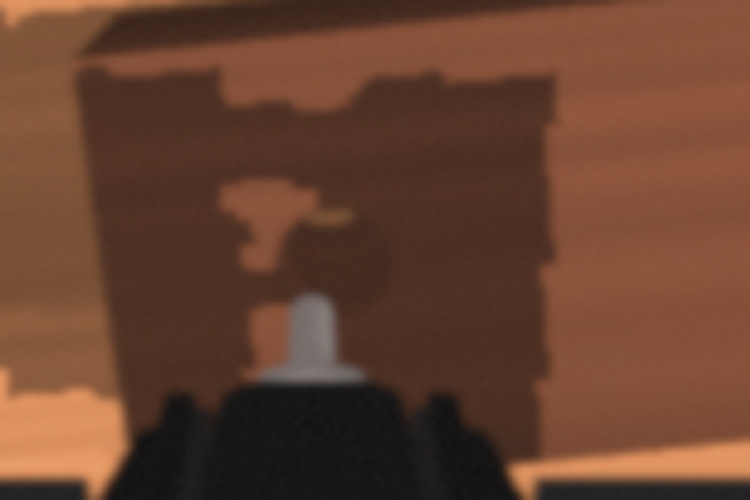

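```bash
python3 -m handwheel '[{"ax":0,"ay":0,"az":0.1,"dx":0.002,"dy":0.0015,"dz":0.001,"grip":0},{"ax":0,"ay":0,"az":0,"dx":0.002,"dy":0.0012,"dz":0.0008,"grip":0},{"ax":0,"ay":0,"az":0,"dx":0,"dy":0,"dz":0,"grip":0},{"ax":0,"ay":0,"az":0,"dx":0,"dy":0,"dz":0,"grip":0}]'; python3 -c "
from h import *
delta([538,265.9,79.2],down(84))
im=vision.capture('wrist');cv2.imwrite('pics/wr10.png',im)
cv2.imwrite('pics/wr10c.png',cv2.resize(im[190:290,250:400],None,fx=5,fy=5,interpolation=cv2.INTER_CUBIC))
"
```

```text
clock: 17.57
position: [538.3, 267.3, 146.2]
eef_rot: [-1.139, 1.565, 0.325]
ft_force: [-0.6, -0.8, -0.2]
width: 21.0
tool d m [ 0.067   0.0005 -0.0015]
turn deg tool [-0.13  0.14  0.3 ]
```

View pics/wr10c.png

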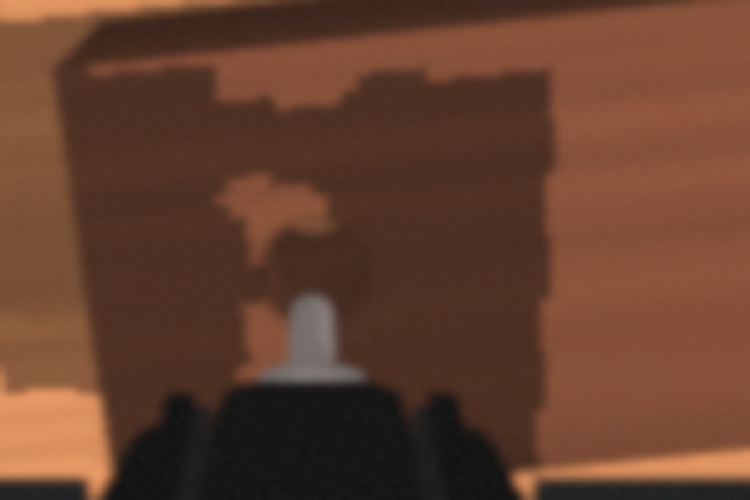

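```bash
python3 -m handwheel '[{"ax":0,"ay":0.1,"az":0.3,"dx":0.004,"dy":0.001,"dz":0,"grip":0},{"ax":0,"ay":0,"az":0,"dx":0.006,"dy":0.0,"dz":0,"grip":0},{"ax":0,"ay":0,"az":0,"dx":0.006,"dy":0,"dz":0,"grip":0},{"ax":0,"ay":0,"az":0,"dx":0.003,"dy":0,"dz":0,"grip":0}]'; python3 -m handwheel '[{"ax":0,"ay":0,"az":0,"dx":0.002,"dy":0,"dz":0,"grip":0},{"ax":0,"ay":0,"az":0,"dx":0.002,"dy":0,"dz":0,"grip":0}]'; python3 -c "
from h import *
delta([538,265.9,79.2],down(84))"
```

```text
clock: 17.95
position: [537.6, 267.6, 126.9]
eef_rot: [-0.82, 1.569, 0.644]
ft_force: [-0.0, -0.8, -0.6]
width: 20.9
clock: 18.12
position: [537.4, 267.5, 121.4]
eef_rot: [-0.327, 1.57, 1.136]
ft_force: [-0.4, -0.4, 0.1]
width: 20.9
tool d m [ 0.0422 -0.0008 -0.0016]
turn deg tool [-0.12  0.05  0.02]
```

```bash
python3 -m handwheel '[{"ax":0,"ay":0,"az":0,"dx":0.006,"dy":0,"dz":0,"grip":0},{"ax":0,"ay":0,"az":0,"dx":0.006,"dy":0.0,"dz":0,"grip":0},{"ax":0,"ay":0,"az":0,"dx":0.006,"dy":0,"dz":-0.0005,"grip":0}]'; python3 -m handwheel '[{"ax":0,"ay":0,"az":0,"dx":0.006,"dy":0,"dz":-0.0005,"grip":0},{"ax":0,"ay":0,"az":0,"dx":0.004,"dy":0,"dz":0,"grip":0},{"ax":0,"ay":0,"az":0,"dx":0.003,"dy":0,"dz":0,"grip":0}]'; python3 -c "
from h import *
delta([538,265.9,79.2],down(84))"
```

```text
clock: 18.37
position: [537.6, 267.1, 102.3]
eef_rot: [-0.767, 1.569, 0.697]
ft_force: [0.0, -0.2, -0.9]
width: 21.2
clock: 18.62
position: [537.2, 266.3, 86.8]
eef_rot: [0.194, 1.57, 1.657]
ft_force: [-0.1, -0.1, -1.1]
width: 20.7
tool d m [ 0.0076 -0.0009 -0.0003]
turn deg tool [-0.13  0.04 -0.01]
```

```bash
python3 -m handwheel '[{"ax":0,"ay":0,"az":0,"dx":0.002,"dy":0,"dz":0,"grip":0},{"ax":0,"ay":0,"az":0,"dx":0.001,"dy":0.0,"dz":0,"grip":0},{"ax":0,"ay":0,"az":0,"dx":0.001,"dy":0,"dz":0,"grip":0}]'; python3 -m handwheel '[{"ax":0,"ay":0,"az":0,"dx":0.0007,"dy":0,"dz":0,"grip":0},{"ax":0,"ay":0,"az":0,"dx":0.0005,"dy":0,"dz":0,"grip":0}]';python3 -m handwheel '[{"ax":0,"ay":0,"az":0,"dx":0.0005,"dy":0,"dz":0,"grip":0}]'
```

```text
clock: 18.87
position: [537.0, 266.2, 81.6]
eef_rot: [1.338, 1.57, 2.801]
ft_force: [0.4, 0.5, -0.5]
width: 21.1
clock: 19.03
position: [537.2, 266.3, 80.4]
eef_rot: [0.981, 1.57, 2.444]
ft_force: [0.2, -0.3, -1.0]
width: 21.3
clock: 19.12
position: [537.2, 266.3, 80.1]
eef_rot: [0.522, 1.57, 1.986]
ft_force: [0.3, 0.4, -0.9]
width: 21.1
```

```bash
python3 -m handwheel '[{"ax":0,"ay":0,"az":0,"dx":0.0005,"dy":0,"dz":0,"grip":0},{"ax":0,"ay":0,"az":0,"dx":0.0005,"dy":0,"dz":0,"grip":0}]';python3 -m handwheel '[{"ax":0,"ay":0,"az":0,"dx":0.0005,"dy":0,"dz":0,"grip":0}]'
```

```text
clock: 19.28
position: [537.4, 266.4, 79.3]
eef_rot: [-0.238, 1.57, 1.225]
ft_force: [-0.3, 0.1, -0.6]
width: 20.7
clock: 19.37
position: [537.4, 266.4, 79.2]
eef_rot: [-0.467, 1.57, 0.996]
ft_force: [-2.9, 0.0, 7.0]
width: 21.0
```

Shoulder on the block (7 N at the same height as at the start). Release.

```bash
python3 -m handwheel '[{"ax":0,"ay":0,"az":0,"dx":0,"dy":0,"dz":0,"grip":0.5},{"ax":0,"ay":0,"az":0,"dx":0,"dy":0,"dz":0,"grip":0.7},{"ax":0,"ay":0,"az":0,"dx":0,"dy":0,"dz":0,"grip":0.8},{"ax":0,"ay":0,"az":0,"dx":0,"dy":0,"dz":0,"grip":0.8},{"ax":0,"ay":0,"az":0,"dx":0,"dy":0,"dz":0,"grip":0.8},{"ax":0,"ay":0,"az":0,"dx":0,"dy":0,"dz":0,"grip":0.8}]';python3 -m handwheel '[{"ax":0,"ay":0,"az":0,"dx":-0.01,"dy":0,"dz":0,"grip":0.8},{"ax":0,"ay":0,"az":0,"dx":-0.02,"dy":0,"dz":0,"grip":0.8},{"ax":0,"ay":0,"az":0,"dx":-0.03,"dy":0,"dz":0,"grip":0.8},{"ax":0,"ay":0,"az":0,"dx":-0.04,"dy":0,"dz":0,"grip":0.8},{"ax":0,"ay":0,"az":0,"dx":-0.04,"dy":0,"dz":0,"grip":0.8},{"ax":0,"ay":0,"az":0,"dx":-0.02,"dy":0,"dz":0,"grip":0.8},{"ax":0,"ay":0,"az":0,"dx":0,"dy":0,"dz":0,"grip":0.8},{"ax":0,"ay":0,"az":0,"dx":0,"dy":0,"dz":0,"grip":0.8}]'
python3 - <<'E'
from h import *
im=vision.capture('wrist');cv2.imwrite('pics/wr11.png',im)
im=vision.capture('scene');cv2.imwrite('pics/sc11.png',im)
cv2.imwrite('pics/sc11c.png',cv2.resize(im[210:340,400:550],None,fx=5,fy=4.6,interpolation=cv2.INTER_CUBIC))
E
```

```text
clock: 19.87
position: [537.7, 266.6, 79.5]
eef_rot: [-0.79, 1.569, 0.674]
ft_force: [0.7, -0.3, -0.6]
width: 55.6
clock: 20.53
position: [536.5, 266.0, 250.6]
eef_rot: [-0.202, 1.57, 1.262]
ft_force: [-0.4, -0.4, -0.7]
width: 75.9
```

View pics/wr11.png

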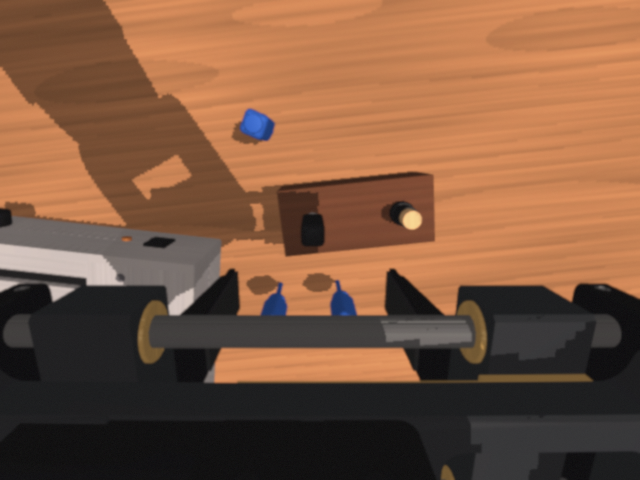

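View pics/sc11.png

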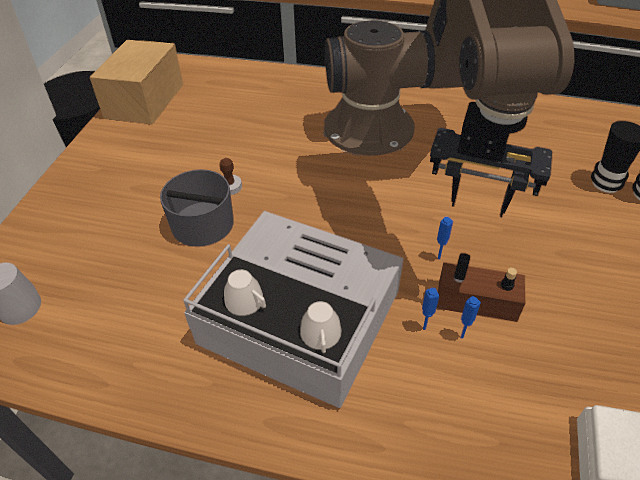

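View pics/sc11c.png

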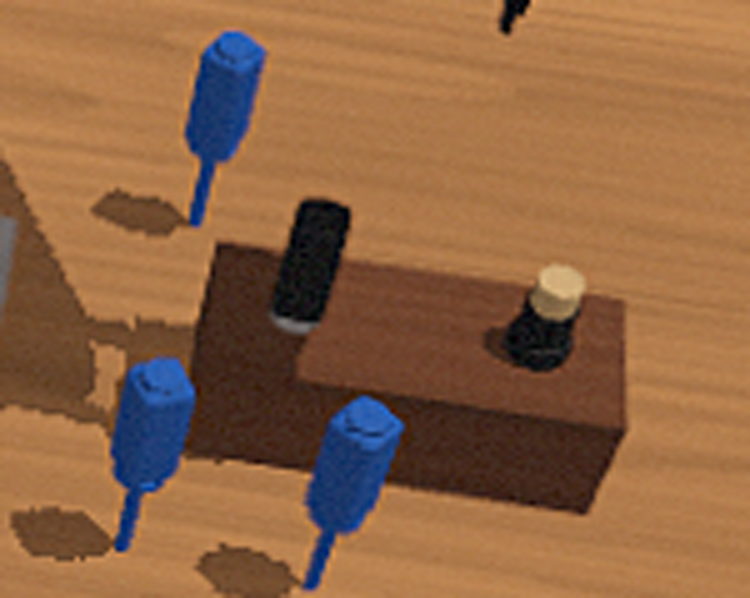

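```bash
python3 - <<'E'
import cv2,numpy as np
a=cv2.imread("pics/scene0.png").astype(int);b=cv2.imread("pics/sc11.png").astype(int)
d=np.abs(a-b).max(2)
for n,(r0,r1,c0,c1) in dict(cups=(265,355,215,350),rod=(250,285,450,475),brush=(262,295,495,522),tamper=(155,192,215,245)).items(): print(n,d[r0:r1,c0:c1].mean().round(1),(d[r0:r1,c0:c1]>40).mean().round(3))
from station import workorder; print(workorder.job_done())
E
```

```text
cups 7.7 0.0
rod 19.7 0.138
brush 8.4 0.001
tamper 32.3 0.371
the job is handed in; nothing more can be done
None
```

The thermostat button is pressed home and the rod is back in its own hole. I handed the job in at about 20.6 s of the 72 s allowed.

- **Slide and press:** I slid the tip along the middle slot's floor at about 3–6 N, after a brief 7 N at first touch. It dropped into the socket about 16 mm along in y from where it first touched the floor. The tip met the button face 10 mm below the floor. I pushed it about 6 mm further, until the force rose from 4–5 N to 17.5 N at the hard stop.
- **Putting the rod back:** The rod went into its hole without touching the sides until the shoulder met the block at 7 N. The gripper was then at the same height as when I first gripped the rod. The last pictures show the rod upright with its shoulder on the block, and the gripper clear of everything.
- **Other items:** Comparing scene pictures from before and after, the cups and brush are unchanged. The rod area differs slightly (14% of pixels), which I put down to a small offset in the hole and changed shadow. The tamper area also differs (37% of pixels). I put that down to the arm's shadow having lain over it at the start; the arm did not go near it while low, and in the last picture it stands where it did.
- **Disagreements and limits:** The top camera read about 3 mm short in x compared with the wrist camera and the arm, so I used the wrist camera and touch instead. The pressed button itself could not be seen; that it is home rests on the measured travel and force.

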